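# Check milled cover plates for bow with a straightedge and sort them

### The job

Check each loose aluminium cover plate for bow, working from the left one to the right one: lay the steel straightedge lengthwise along the middle of its top face, let go, and press down on the straightedge's near end and then its far end with the closed fingertips to see whether it rocks. Put the straightedge back in its wooden rest, lean every plate that does not rock against the sloped rack, standing on a short end on the ledge with its tested face outward, and lay every plate that rocks in the dark steel tray, where they may lie on one another. Leave the solder reel and the pen where they are.

Things in the scene. Friction and masses are not known exactly. Their poses are not given: they have to be found in the camera images.
- cover_a: one of 2 or 3 loose aluminium plates 120 x 40 x 8 mm lying side by side (absent ones read None), length pointing away from the robot. Either flat, or bowed up: resting on its ends with its middle 3.5 mm higher (top at 11.5 mm); names do not tell which. Origin: middle of length and width, level with what it lies on; x along its length away from the robot, y left, z out of the top. 0.08 to 0.15 kg
- cover_b: one of 2 or 3 loose aluminium plates 120 x 40 x 8 mm lying side by side (absent ones read None), length pointing away from the robot. Either flat, or bowed up: resting on its ends with its middle 3.5 mm higher (top at 11.5 mm); names do not tell which. Origin: middle of length and width, level with what it lies on; x along its length away from the robot, y left, z out of the top. 0.08 to 0.15 kg
- cover_c: one of 2 or 3 loose aluminium plates 120 x 40 x 8 mm lying side by side (absent ones read None), length pointing away from the robot. Either flat, or bowed up: resting on its ends with its middle 3.5 mm higher (top at 11.5 mm); names do not tell which. Origin: middle of length and width, level with what it lies on; x along its length away from the robot, y left, z out of the top. 0.08 to 0.15 kg
- cover_d: one of 2 or 3 loose aluminium plates 120 x 40 x 8 mm lying side by side (absent ones read None), length pointing away from the robot. Either flat, or bowed up: resting on its ends with its middle 3.5 mm higher (top at 11.5 mm); names do not tell which. Origin: middle of length and width, level with what it lies on; x along its length away from the robot, y left, z out of the top. 0.08 to 0.15 kg
- cover_e: one of 2 or 3 loose aluminium plates 120 x 40 x 8 mm lying side by side (absent ones read None), length pointing away from the robot. Either flat, or bowed up: resting on its ends with its middle 3.5 mm higher (top at 11.5 mm); names do not tell which. Origin: middle of length and width, level with what it lies on; x along its length away from the robot, y left, z out of the top. 0.08 to 0.15 kg
- cover_f: one of 2 or 3 loose aluminium plates 120 x 40 x 8 mm lying side by side (absent ones read None), length pointing away from the robot. Either flat, or bowed up: resting on its ends with its middle 3.5 mm higher (top at 11.5 mm); names do not tell which. Origin: middle of length and width, level with what it lies on; x along its length away from the robot, y left, z out of the top. 0.08 to 0.15 kg
- straightedge: steel I-section straightedge, 116 long, 18 wide, 26 high, 0.2 kg, standing on its lower flange. Origin: middle of its underside; x along its length, z up. On a bowed plate it stays level until an end is pressed (over 2 N): it tips 0.04 to 0.08 rad towards that end (5 to 9 mm between the ends), then swings back. Press with 3 to 8 N for half a second, 40 to 55 mm from the plate's middle
- edge_near (a point): middle of the top edge of the straightedge's near end (58 mm from its middle, 26 mm above its underside)
- edge_far (a point): middle of the top edge of the straightedge's far end (58 mm from its middle, 26 mm above its underside)
- edge_rest: fixed wooden rest: a board 150 x 60 x 8 mm with two forks, 50 mm either side of its middle; the prongs are 14 mm long, 26 mm apart and 13 mm high. The straightedge stands on the board between the prongs, middle over middle. Origin: middle of the board's underside; x along its length
- rack: fixed rack of grey sheet, 224 mm wide: its face rises at 40 degrees away from the robot, 112 mm long up the slope, with a ledge at its foot standing out 14 mm at right angles to the face. Room for three plates side by side. Origin: under the rack at desk level; x away from the robot, y left along the ledge
- rack_seat (a point): point on the rack's sloping face, 60 mm up the slope from the ledge, midway along the rack, 59 mm above the desk: where the middle of a leaning plate's underside belongs, or up to 80 mm to its left or right along the ledge. Axes as the rack's
- reject_tray: fixed shallow tray of dark steel, outside 170 x 96 mm, 18 mm high, walls and floor 3 mm. Origin: middle of its underside; x along its 170 mm length, which points roughly away from the robot
- solder_reel: reel of solder wire, 52 mm across, 34 mm high, standing at the far left of the desk; leave it alone. Origin: middle of its underside
- pen_1: red and white marker pen, 135 mm long, 17 mm thick, lying to the left of the tray; leave it alone. Origin: middle of its underside
Things that resemble listed ones, but are neither listed nor needed, are in the scene too. Several things have the shape of the straightedge; the one meant has the colours described above.

How it is judged (in metres and radians):
On the way, in this order (a step that is already met when the one before it is completed fails the run):
1. the straightedge lies free along the left-hand cover and its near end is pressed down onto it from above ((contact force between straightedge and cover_a above 4 N or contact force between straightedge and cover_b above 4 N) and (x of the grasp point in the frame of cover_a between -0.062 and -0.032 m or x of the grasp point in the frame of cover_b between -0.062 and -0.032 m) and (y of the grasp point in the frame of cover_a between -0.03 and 0.03 m or y of the grasp point in the frame of cover_b between -0.03 and 0.03 m) and (z of the grasp point in the frame of cover_a between 0.044 and 0.075 m or z of the grasp point in the frame of cover_b between 0.044 and 0.075 m) and (x of straightedge in the frame of cover_a between -0.02 and 0.02 m or x of straightedge in the frame of cover_b between -0.02 and 0.02 m) and (y of straightedge in the frame of cover_a between -0.02 and 0.02 m or y of straightedge in the frame of cover_b between -0.02 and 0.02 m) and (angle between the x axis of straightedge and the x axis of cover_a, either way round below 0.2 rad or angle between the x axis of straightedge and the x axis of cover_b, either way round below 0.2 rad)), for 0.4 s.
2. the straightedge lies free along the left-hand cover and its far end is pressed down onto it from above ((contact force between straightedge and cover_a above 4 N or contact force between straightedge and cover_b above 4 N) and (x of the grasp point in the frame of cover_a between 0.032 and 0.062 m or x of the grasp point in the frame of cover_b between 0.032 and 0.062 m) and (y of the grasp point in the frame of cover_a between -0.03 and 0.03 m or y of the grasp point in the frame of cover_b between -0.03 and 0.03 m) and (z of the grasp point in the frame of cover_a between 0.044 and 0.075 m or z of the grasp point in the frame of cover_b between 0.044 and 0.075 m) and (x of straightedge in the frame of cover_a between -0.02 and 0.02 m or x of straightedge in the frame of cover_b between -0.02 and 0.02 m) and (y of straightedge in the frame of cover_a between -0.02 and 0.02 m or y of straightedge in the frame of cover_b between -0.02 and 0.02 m) and (angle between the x axis of straightedge and the x axis of cover_a, either way round below 0.2 rad or angle between the x axis of straightedge and the x axis of cover_b, either way round below 0.2 rad)), for 0.4 s.
3. the straightedge lies free along the middle cover and its near end is pressed down onto it from above ((contact force between straightedge and cover_c above 4 N or contact force between straightedge and cover_d above 4 N) and (x of the grasp point in the frame of cover_c between -0.062 and -0.032 m or x of the grasp point in the frame of cover_d between -0.062 and -0.032 m) and (y of the grasp point in the frame of cover_c between -0.03 and 0.03 m or y of the grasp point in the frame of cover_d between -0.03 and 0.03 m) and (z of the grasp point in the frame of cover_c between 0.044 and 0.075 m or z of the grasp point in the frame of cover_d between 0.044 and 0.075 m) and (x of straightedge in the frame of cover_c between -0.02 and 0.02 m or x of straightedge in the frame of cover_d between -0.02 and 0.02 m) and (y of straightedge in the frame of cover_c between -0.02 and 0.02 m or y of straightedge in the frame of cover_d between -0.02 and 0.02 m) and (angle between the x axis of straightedge and the x axis of cover_c, either way round below 0.2 rad or angle between the x axis of straightedge and the x axis of cover_d, either way round below 0.2 rad)), for 0.4 s.
4. the straightedge lies free along the middle cover and its far end is pressed down onto it from above ((contact force between straightedge and cover_c above 4 N or contact force between straightedge and cover_d above 4 N) and (x of the grasp point in the frame of cover_c between 0.032 and 0.062 m or x of the grasp point in the frame of cover_d between 0.032 and 0.062 m) and (y of the grasp point in the frame of cover_c between -0.03 and 0.03 m or y of the grasp point in the frame of cover_d between -0.03 and 0.03 m) and (z of the grasp point in the frame of cover_c between 0.044 and 0.075 m or z of the grasp point in the frame of cover_d between 0.044 and 0.075 m) and (x of straightedge in the frame of cover_c between -0.02 and 0.02 m or x of straightedge in the frame of cover_d between -0.02 and 0.02 m) and (y of straightedge in the frame of cover_c between -0.02 and 0.02 m or y of straightedge in the frame of cover_d between -0.02 and 0.02 m) and (angle between the x axis of straightedge and the x axis of cover_c, either way round below 0.2 rad or angle between the x axis of straightedge and the x axis of cover_d, either way round below 0.2 rad)), for 0.4 s.
5. the straightedge lies free along the right-hand cover and its near end is pressed down onto it from above ((contact force between straightedge and cover_e above 4 N or contact force between straightedge and cover_f above 4 N) and (x of the grasp point in the frame of cover_e between -0.062 and -0.032 m or x of the grasp point in the frame of cover_f between -0.062 and -0.032 m) and (y of the grasp point in the frame of cover_e between -0.03 and 0.03 m or y of the grasp point in the frame of cover_f between -0.03 and 0.03 m) and (z of the grasp point in the frame of cover_e between 0.044 and 0.075 m or z of the grasp point in the frame of cover_f between 0.044 and 0.075 m) and (x of straightedge in the frame of cover_e between -0.02 and 0.02 m or x of straightedge in the frame of cover_f between -0.02 and 0.02 m) and (y of straightedge in the frame of cover_e between -0.02 and 0.02 m or y of straightedge in the frame of cover_f between -0.02 and 0.02 m) and (angle between the x axis of straightedge and the x axis of cover_e, either way round below 0.2 rad or angle between the x axis of straightedge and the x axis of cover_f, either way round below 0.2 rad)), for 0.4 s.
6. the straightedge lies free along the right-hand cover and its far end is pressed down onto it from above ((contact force between straightedge and cover_e above 4 N or contact force between straightedge and cover_f above 4 N) and (x of the grasp point in the frame of cover_e between 0.032 and 0.062 m or x of the grasp point in the frame of cover_f between 0.032 and 0.062 m) and (y of the grasp point in the frame of cover_e between -0.03 and 0.03 m or y of the grasp point in the frame of cover_f between -0.03 and 0.03 m) and (z of the grasp point in the frame of cover_e between 0.044 and 0.075 m or z of the grasp point in the frame of cover_f between 0.044 and 0.075 m) and (x of straightedge in the frame of cover_e between -0.02 and 0.02 m or x of straightedge in the frame of cover_f between -0.02 and 0.02 m) and (y of straightedge in the frame of cover_e between -0.02 and 0.02 m or y of straightedge in the frame of cover_f between -0.02 and 0.02 m) and (angle between the x axis of straightedge and the x axis of cover_e, either way round below 0.2 rad or angle between the x axis of straightedge and the x axis of cover_f, either way round below 0.2 rad)), for 0.4 s.
At the end, for the whole second after the job is handed in: Flat plates lean on the rack, foot on the ledge (within 12 mm, 33 to 47 degrees, length up the slope within 14 degrees, tested face outward); bowed plates lie in the tray (within 10 degrees of level); the straightedge stands on its rest between the prongs (within 20 mm lengthwise). All at rest (x of cover_a in the frame of rack_seat between -0.012 and 0.012 m and z of cover_a in the frame of rack_seat between -0.012 and 0.012 m and y of cover_a in the frame of rack_seat between -0.095 and 0.095 m and angle between cover_a's own z axis and vertical between 0.57 and 0.83 rad and angle between the y axis of each of cover_a, cover_c, cover_e and the y axis of rack, either way round below 0.25 rad and linear speed of each of cover_a, cover_c, cover_e, cover_b, cover_d, cover_f, straightedge below 0.02 m/s and x of cover_c in the frame of rack_seat between -0.012 and 0.012 m and z of cover_c in the frame of rack_seat between -0.012 and 0.012 m and y of cover_c in the frame of rack_seat between -0.095 and 0.095 m and angle between cover_c's own z axis and vertical between 0.57 and 0.83 rad and x of cover_e in the frame of rack_seat between -0.012 and 0.012 m and z of cover_e in the frame of rack_seat between -0.012 and 0.012 m and y of cover_e in the frame of rack_seat between -0.095 and 0.095 m and angle between cover_e's own z axis and vertical between 0.57 and 0.83 rad and x of cover_b in the frame of reject_tray between -0.032 and 0.032 m and y of cover_b in the frame of reject_tray between -0.03 and 0.03 m and z of each of cover_b, cover_d, cover_f in the frame of reject_tray below 0.04 m and angle between each of cover_b, cover_d, cover_f's own z axis and vertical below 0.17 rad and x of cover_d in the frame of reject_tray between -0.032 and 0.032 m and y of cover_d in the frame of reject_tray between -0.03 and 0.03 m and x of cover_f in the frame of reject_tray between -0.032 and 0.032 m and y of cover_f in the frame of reject_tray between -0.03 and 0.03 m and x of straightedge in the frame of edge_rest between -0.02 and 0.02 m and y of straightedge in the frame of edge_rest between -0.008 and 0.008 m and z of straightedge in the frame of edge_rest between 0.004 and 0.012 m and angle between the x axis of straightedge and the x axis of edge_rest, either way round below 0.12 rad and angle between straightedge's own z axis and vertical below 0.1 rad); the robot touches nothing.
It fails at once if the solder reel or the pen is shifted by more than 30 mm (distance of any of solder_reel, pen_1 from where it was at the start of the episode above 0.03 m).
Of cover_a, cover_b only 1 to 1 are there at a start; the rules pass over those that are not, and their reading is None.
Of cover_c, cover_d only 1 to 1 are there at a start; the rules pass over those that are not, and their reading is None.
Of cover_e, cover_f, copper_roll only 1 to 1 are there at a start; the rules pass over those that are not, and their reading is None.
At some moment in a run one of cover_c, cover_d may be knocked a few centimetres aside while the robot is not near it.
It also fails if it takes over 210 s, if anything falls off the work surface, if the arm or the gripper's body presses on something with over 40 N, if the wrist force passes 120 N, or if a joint passes its speed limit or range.

### The arm

A 6-joint arm with a two-finger parallel gripper is mounted at the origin on a cart in front of the work surface, level with it; the furniture and walls round the work are solid. World frame = base frame: x ahead of the robot, y to its left, z up, the work surface at z = 0. Lengths are in mm, angles in rad, forces in N, time in s.
With the tool pointing down it reaches from about 250 to 850 mm from the base axis. Payload 12.5 kg.
Tool frame: the origin (TCP) lies at the very end of the fingers, on their centre line; the grasp point (between the pads) lies env.pinch_z behind it (env.pinch_z is the distance from the TCP to the grasp point, in mm); z points along the fingers, y is the line along which they close (so a half turn about z gives the same grasp; the last joint's range is limited). The gripper opens to 93 mm and grips with 3 to 60 N. Pads are 15 mm wide; open, the fingers measure 128 mm over their backs; the gripper's body (75 mm by 188 mm) begins 65 mm behind the grasp point.
Start: joints at [-1.359, 0.351, 1.652, -0, 1.139, -0.085], TCP at [160.873, -525.931, 190.433] pointing down, gripper open.
Joint ranges: [-2.75, 2.75], [-0.79, 2.1], [0.01, 2.65], [-1.57, 4.71], [0.07, 3.14], [-2.87, 2.87]. Speed limits (rad/s): [2.22, 2.22, 2.79, 3.14, 3.14, 3.14].

### API

Orientations are given as a 3x3 rotation matrix whose columns are the frame's x, y, z axes.
In Python, from bench import env, imaging, finder gives the robot as it stands. The module is installed in compiled form; this text tells all that it offers.
- The arm moves only by the shell command python3 -m jog 'ROWS'. ROWS is JSON, a list of rows, each an object with "linear": the shift along the tool's x, y, z scaled (see below), a list of three; "rotation": the turn, a rotation vector about the tool's x, y, z scaled (see below), a list of three; "hand": the closure, from -1 (fully open) to 1 (shut), so that 0 is half open. A call has 1 to 12 rows; each row is the pose to reach, as a shift and turn from the pose commanded when the call began, along the tool's axes at that moment; what a row does not reach only later rows make up. The controller multiplies each number of a shift by 150 mm and each number of a turn by 30 degrees. A row lasts 1/12 s, in which the tool goes at most 41.7 mm and 7.16 degrees, less where a joint would pass 70% of its speed; a pose out of reach is approached as far as the arm can. A call with a number of a shift or a turn outside -1 to 1 is refused whole. A call with a gripper value outside its range is refused whole. The fingers move at their own pace and stop on an object; the grip force is fixed at half the most. Time passes only in rows, so rows that repeat a pose let the fingers close. It gives the time, the measured TCP pose, the force, the opening and the grip force at its end, in the units of the state.
- env.get_obs(): the state, without advancing time (a new reading comes with each control period).
- imaging.read_camera(name): name is "scene" or "side" or "wrist"; returns (picture, depth): 420x560x3 uint8, red, green, blue; 420x560 float32, mm along the optical axis (not along the pixel's ray), 0 where there is no reading.
- imaging.calibration(name): a dict with "mtx" (3x3 intrinsics, pixels), "R" (3x3) and "t" (3): a world point X has camera coordinates R X + t. Camera axes: x right, y down, z forward; pixel columns grow to the right and rows downward; lengths in mm; the calibration is good to about 2 mm. A picture is of the moment at which its call begins: read the wrist's pose just before it. calibration takes no time and is no camera call; for the wrist camera it gives the pose at the moment of the call.
- env.job_done(): hands the job in; it is judged then, once.
Trained networks look in the newest picture that a camera, given by its name, has taken for a name from the list of things; names that differ only in an ending like _2 or _b are one class to them, and where a whole thing is asked for, a point or a joint stands for the part that bears it (a point fixed in the world has none). Each returns a list of dicts, best first, with "p" (0 to 1); they miss things now and then, are a little off and sometimes report something else, mostly with a low value. They report only what shows in the picture. A call takes as long as a camera call. They do not tell look-alikes from the thing itself.
- finder.find_in(label, camera): "at" ([x, y, z] in mm, in world coordinates, good to about 4 mm: the middle of the surface that is visible of it).
The state is a dict: "t": time; "qpos": joint angles; "joint_vel": joint speeds; "effort": joint torques, N m; "tool_pos": TCP position; "tcp_rot": TCP orientation; "ft_force": force on the tool from outside, world axes, zero at the start; "moment": the same for the moment, N m; "gripper_width": finger opening in mm; "grasp_force": force on a finger pad.
Only numpy, scipy, OpenCV 4.12 (cv2) and the standard library are available. Lean on these libraries where they do the work, as an engineer would, in place of code of your own. Each camera call takes 0.05 s, during which the arm holds its last target. There are 200 camera calls.

## Working session

There is one attempt and no reset: what is moved stays moved. The work goes in short steps, Python scripts to look and compute and a shell command to move; the robot and the scene stay as the last step left them, time stands still between calls to the robot, and variables do not carry over. Pictures are saved under pics/ and viewed, at most 14 in all, crops included, and the job is handed in when it is done.

```bash
mkdir -p pics; cat > h.py <<'E'
import numpy as np, cv2
from bench import env, imaging, finder
def pts(cam):
    im,d=imaging.read_camera(cam); c=imaging.calibration(cam)
    v,u=np.mgrid[:420,:560]; K=c["mtx"]; d=d.astype(float)
    P=np.stack([(u-K[0,2])/K[0,0]*d,(v-K[1,2])/K[1,1]*d,d],-1)
    W=(P-c["t"])@np.asarray(c["R"])
    W[d<=0]=np.nan
    return im,W
def save(im,n): cv2.imwrite(f"pics/{n}.png",im[...,::-1])
E
python3 - <<'E'
from h import *
o=env.get_obs(); print(env.pinch_z,{k:np.round(v,3).tolist() for k,v in o.items()})
for c in ["scene","side","wrist"]:
    im,W=pts(c); save(im,c+"0"); np.savez(c+"0.npz",im=im,W=W)
    if c!="wrist":
        for l in ["cover_a","straightedge","edge_rest","rack","reject_tray","solder_reel","pen_1"]:
            print(c,l,[(np.round(r["at"]).tolist(),round(r["p"],2)) for r in finder.find_in(l,c)[:5]])
E
```

```text
18.8 {'t': 0.0, 'qpos': [-1.359, 0.351, 1.652, 0.0, 1.139, -0.085], 'joint_vel': [0.001, -0.001, 0.0, -0.0, -0.003, 0.002], 'effort': [-0.003, -49.732, -28.526, 0.07, 0.026, -0.0], 'tool_pos': [160.81, -525.578, 189.908], 'tcp_rot': [[0.956, 0.292, -0.0], [0.292, -0.956, 0.001], [0.0, -0.001, -1.0]], 'ft_force': [0.207, 0.328, 0.543], 'moment': [0.038, -0.013, -0.012], 'grasp_force': 0.0, 'gripper_width': 92.863}
scene cover_a [([450.0, 199.0, 9.0], 0.89), ([462.0, 325.0, 10.0], 0.8), ([478.0, 64.0, 13.0], 0.68)]
scene straightedge [([435.0, -43.0, 31.0], 0.47), ([382.0, -570.0, 17.0], 0.44), ([549.0, 584.0, 14.0], 0.42)]
scene edge_rest [([417.0, -30.0, 6.0], 0.75)]
scene rack [([644.0, 172.0, 56.0], 0.66)]
scene reject_tray [([503.0, 441.0, 4.0], 0.87), ([644.0, 172.0, 54.0], 0.68), ([450.0, 198.0, 12.0], 0.44)]
scene solder_reel [([431.0, 617.0, 34.0], 0.53)]
scene pen_1 [([435.0, -43.0, 32.0], 0.6), ([548.0, 581.0, 15.0], 0.44)]
side cover_a [([467.0, 322.0, 12.0], 0.81), ([479.0, 66.0, 10.0], 0.77), ([456.0, 195.0, 12.0], 0.7), ([499.0, 441.0, 2.0], 0.37)]
side straightedge [([483.0, 66.0, 11.0], 0.73), ([439.0, -45.0, 30.0], 0.7), ([424.0, -546.0, 16.0], 0.53)]
side edge_rest [([428.0, -33.0, 2.0], 0.81)]
side rack [([637.0, 170.0, 54.0], 0.76)]
side reject_tray [([500.0, 441.0, 6.0], 0.85)]
side solder_reel [([435.0, 619.0, 36.0], 0.53)]
side pen_1 [([553.0, 582.0, 14.0], 0.52)]
```

View pics/scene0.png

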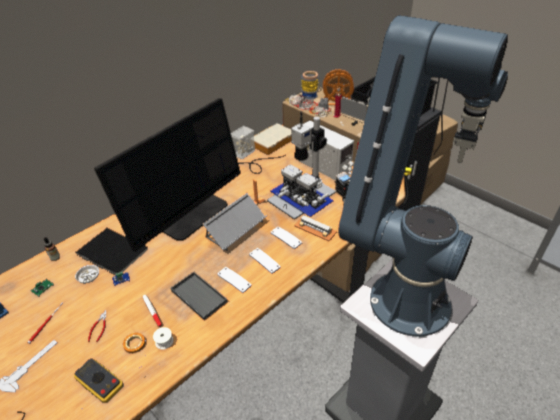

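View pics/side0.png

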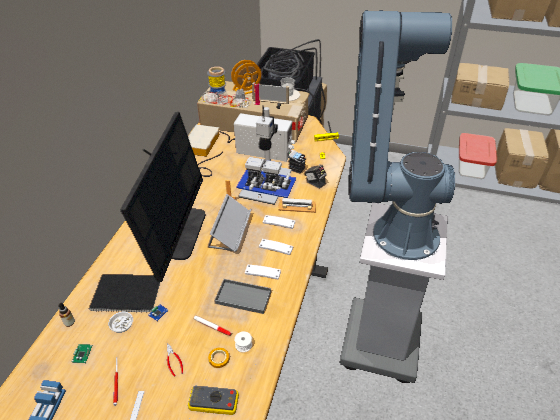

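```bash
python3 -m jog '[{"linear":[0,0,-0.5],"rotation":[0,0,0.3],"hand":0},{"linear":[0,0,-1],"rotation":[0,0,0.567],"hand":0},{"linear":[0,0,-1],"rotation":[0,0,0.567],"hand":0},{"linear":[0,0,-1],"rotation":[0,0,0.567],"hand":0},{"linear":[0,0,-1],"rotation":[0,0,0.567],"hand":0}]'
python3 -m jog '[{"linear":[1,-1,-0.4],"rotation":[0,0,0],"hand":0},{"linear":[1,-1,-0.4],"rotation":[0,0,0],"hand":0},{"linear":[1,-1,-0.4],"rotation":[0,0,0],"hand":0},{"linear":[1,-1,-0.4],"rotation":[0,0,0],"hand":0},{"linear":[1,-1,-0.4],"rotation":[0,0,0],"hand":0},{"linear":[1,-1,-0.4],"rotation":[0,0,0],"hand":0}]'
python3 -m jog '[{"linear":[0.4,-1,0],"rotation":[0,0,0],"hand":0},{"linear":[0.4,-1,0],"rotation":[0,0,0],"hand":0},{"linear":[0.4,-1,0],"rotation":[0,0,0],"hand":0},{"linear":[0.4,-1,0],"rotation":[0,0,0],"hand":0},{"linear":[0.4,-1,0],"rotation":[0,0,0],"hand":0}]'
python3 -m jog '[{"linear":[0,-1,0],"rotation":[0,0,0],"hand":0},{"linear":[0,-1,0],"rotation":[0,0,0],"hand":0},{"linear":[0,-1,0],"rotation":[0,0,0],"hand":0},{"linear":[0,-1,0],"rotation":[0,0,0],"hand":0},{"linear":[0,-1,0],"rotation":[0,0,0],"hand":0}]'
python3 - <<'E'
from h import *
o=env.get_obs(); print({k:np.round(o[k],3).tolist() for k in ["t","tool_pos","tcp_rot","qpos"]})
im,W=pts("wrist"); save(im,"w1"); np.savez("w1.npz",im=im,W=W)
c=imaging.calibration("wrist"); print(-np.asarray(c["R"]).T@c["t"], c["mtx"][0])
for v,u in [(5,5),(5,550),(415,5),(415,550)]: print(W[v,u])
E
```

```text
t: 1.27
tool_pos: [161.2, -527.6, 346.4]
tcp_rot: [[1.0, -0.0, 0.002], [-0.0, -1.0, -0.009], [0.002, 0.009, -1.0]]
ft_force: [-0.9, 0.0, -0.6]
gripper_width: 64.3
grasp_force: 0.0
t: 1.77
tool_pos: [313.6, -373.0, 401.7]
tcp_rot: [[1.0, 0.003, 0.002], [0.003, -1.0, -0.001], [0.002, 0.001, -1.0]]
ft_force: [-0.6, 0.1, -0.0]
gripper_width: 46.6
grasp_force: 0.0
t: 2.18
tool_pos: [372.1, -221.7, 400.2]
tcp_rot: [[1.0, 0.004, 0.001], [0.004, -1.0, 0.001], [0.001, -0.001, -1.0]]
ft_force: [-0.2, -0.1, 0.3]
gripper_width: 46.7
grasp_force: 0.0
t: 2.6
tool_pos: [370.6, -73.2, 400.2]
tcp_rot: [[1.0, 0.003, 0.0], [0.003, -1.0, 0.001], [0.0, -0.001, -1.0]]
ft_force: [0.2, -0.4, -0.2]
gripper_width: 46.4
grasp_force: 0.0
{'t': 2.6, 'tool_pos': [370.565, -73.21, 400.22], 'tcp_rot': [[1.0, 0.003, 0.0], [0.003, -1.0, 0.001], [0.0, -0.001, -1.0]], 'qpos': [-0.319, -0.131, 1.69, 0.001, 1.582, 1.248]}
[445.49195562 -75.24499328 595.62208925] [367.63407786   0.         277.15878815]
[587.6275838  319.3466766    1.78575118]
[ 555.53586412 -375.67961154  143.76761209]
[-895.817837   1151.91289434 -755.31952025]
[ 392.42938475 -124.53789537  541.87820351]
```

View pics/w1.png

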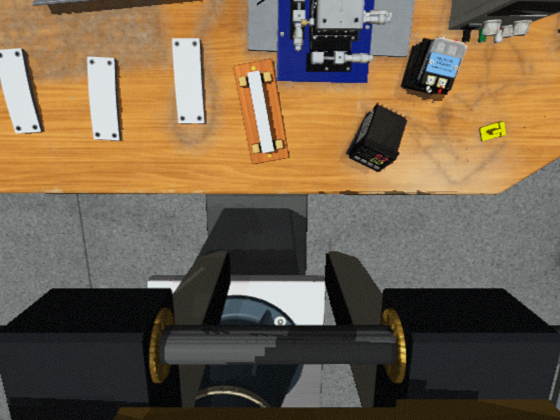

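```bash
cat >> h.py <<'E'
def rect(W,xy,r,zlo,zhi,mask=None):
    """largest blob's rectangle (grid 0.5mm) near xy with z in range"""
    x,y,z=W[...,0],W[...,1],W[...,2]
    m=(np.hypot(x-xy[0],y-xy[1])<r)&(z>zlo)&(z<zhi)
    if mask is not None: m&=mask
    n,lab,st,_=cv2.connectedComponentsWithStats(m.astype(np.uint8))
    if n<2: return None
    k=1+np.argmax(st[1:,4]); p=W[lab==k]
    (c,s,a)=cv2.minAreaRect(p[:,:2].astype(np.float32))
    if s[0]<s[1]: s=s[::-1]; a+=90
    a=(a+90)%180-90
    return np.round([*c,*s,a,*np.percentile(p[:,2],[5,50,95])],1).tolist(),p
E
python3 -m jog '[{"linear":[0.6,-1,0],"rotation":[0,0,0],"hand":0},{"linear":[0.6,-1,0],"rotation":[0,0,0],"hand":0},{"linear":[0.6,-1,0],"rotation":[0,0,0],"hand":0},{"linear":[0.6,-1,0],"rotation":[0,0,0],"hand":0},{"linear":[0.6,-1,0],"rotation":[0,0,0],"hand":0}]' >/dev/null
python3 -m jog '[{"linear":[0,-1,0],"rotation":[0,0,0],"hand":0},{"linear":[0,-1,0],"rotation":[0,0,0],"hand":0},{"linear":[0,-1,0],"rotation":[0,0,0],"hand":0},{"linear":[0,-1,0],"rotation":[0,0,0],"hand":0},{"linear":[0,-1,0],"rotation":[0,0,0],"hand":0},{"linear":[0,-1,0],"rotation":[0,0,0],"hand":0}]'
python3 - <<'E'
from h import *
im,W=pts("wrist"); save(im,"w2"); np.savez("w2.npz",im=im,W=W)
for f in ["w1","w2"]:
    D=np.load(f+".npz");W=D["W"];im=D["im"].astype(int)
    br=(im.min(-1)>130)
    for n,xy in [("L",(465,323)),("M",(453,197)),("R",(478,65))]:
        r=rect(W,xy,75,2,20,br)
        if r: print(f,n,r[0])
    r=rect(W,(437,-44),75,26,45); print(f,"edge",r and r[0])
    r=rect(W,(437,-44),95,3.5,50); print(f,"rest",r and r[0])
    print("tray",(rect(W,(500,441),120,10,25) or [0])[0])
    r=rect(W,(640,172),170,8,200); print("rack",r and r[0])
D=np.load("w1.npz");W=D["W"]
for x in range(400,620,20): print(x,[int(np.nan_to_num(np.nanmax(np.append(W[...,2][(abs(W[...,0]-x)<10)&(abs(W[...,1]-y)<10)],-1)))) for y in range(60,-220,-20)])
E
```

```text
t: 3.57
tool_pos: [461.5, 223.5, 399.5]
tcp_rot: [[1.0, 0.001, -0.001], [0.001, -1.0, -0.001], [-0.001, 0.001, -1.0]]
ft_force: [0.1, -0.8, -0.3]
gripper_width: 46.5
grasp_force: 0.0
w1 L [467.8, 319.9, 121.8, 45.4, 3.0, 8.4, 11.1, 13.5]
w1 M [457.3, 192.6, 121.9, 46.1, -3.7, 8.3, 11.2, 13.5]
w1 R [483.7, 60.3, 120.0, 43.7, 0.5, 8.5, 11.2, 13.5]
w1 edge [439.0, -51.2, 116.1, 18.0, 10.3, 33.3, 35.0, 36.7]
w1 rest [437.8, -50.6, 150.2, 61.5, 10.4, 7.5, 9.7, 35.9]
tray [481.1, 331.5, 74.5, 17.8, -5.9, 10.2, 11.7, 13.8]
rack [494.2, 187.8, 46.9, 41.0, -3.0, 8.7, 10.7, 12.9]
w2 L [467.3, 321.1, 122.7, 43.1, 3.9, 9.0, 11.7, 13.9]
w2 M [456.4, 191.5, 122.8, 40.8, -2.6, 8.8, 11.6, 13.8]
w2 R [482.0, 58.3, 122.5, 44.0, 0.6, 8.9, 11.6, 13.9]
w2 edge [438.6, -49.3, 116.5, 19.8, 10.1, 30.8, 35.2, 36.7]
w2 rest [438.1, -49.1, 151.6, 62.8, 9.0, 7.5, 10.8, 36.1]
tray [499.9, 440.3, 170.5, 97.3, 1.4, 11.2, 18.2, 20.6]
rack [632.4, 155.6, 224.2, 84.7, -85.2, 24.0, 48.7, 75.3]
400 [3, 3, 4, 3, 539, 543, 543, 543, 543, 543, 532, 3, 73, 90]
420 [11, 11, 4, 4, 11, 36, 37, 11, 4, 3, 3, 4, 3, 80]
440 [12, 13, 4, 4, 12, 37, 37, 11, 3, 3, 3, 3, 3, 66]
460 [14, 14, 3, 4, 11, 38, 37, 11, 4, 4, 3, 3, 3, 4]
480 [15, 14, 3, 3, 24, 37, 36, 25, 24, 24, 25, 26, 25, 25]
500 [15, 14, 3, 9, 22, 36, 34, 25, 24, 44, 44, 47, 40, 41]
520 [13, 13, 3, 4, 3, 17, 17, 24, 42, 44, 44, 47, 43, 43]
540 [12, 12, 4, 3, 3, 18, 17, 25, 45, 114, 115, 120, 114, 28]
560 [3, 3, 4, 3, 3, 17, 18, 26, 61, 114, 115, 115, 114, 73]
580 [4, 4, 3, 3, 3, 25, 25, 25, 46, 101, -1, -1, 72, 50]
600 [3, 3, 3, 3, 3, 16, 21, 23, 22, 23, -1, -1, -1, 23]
```

View pics/w2.png

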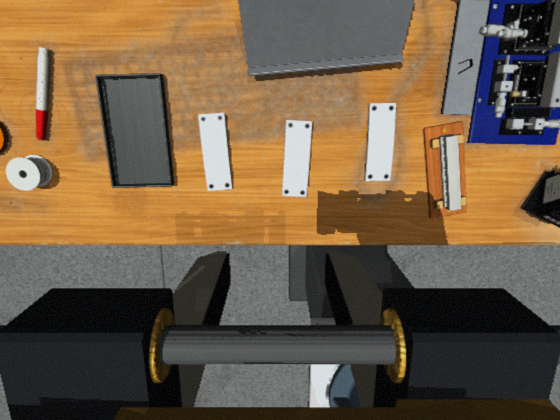

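```bash
python3 -m jog '[{"linear":[-0.15,0.93,0.6],"rotation":[0,0,0],"hand":0},{"linear":[-0.15,0.93,0.6],"rotation":[0,0,0],"hand":0},{"linear":[-0.15,0.93,0.6],"rotation":[0,0,0],"hand":0},{"linear":[-0.15,0.93,0.6],"rotation":[0,0,0],"hand":0},{"linear":[-0.15,0.93,0.6],"rotation":[0,0,0],"hand":0}]' >/dev/null
python3 -m jog '[{"linear":[0,0.9,0.5],"rotation":[0,0,-0.34],"hand":0},{"linear":[0,0.9,0.5],"rotation":[0,0,-0.34],"hand":0},{"linear":[0,0.9,0.5],"rotation":[0,0,-0.34],"hand":0},{"linear":[0,0.9,1],"rotation":[0,0,-0.34],"hand":0},{"linear":[0,0.9,1],"rotation":[0,0,-0.34],"hand":0},{"linear":[0,0.9,1],"rotation":[0,0,-0.34],"hand":0},{"linear":[0,0.9,1],"rotation":[0,0,-0.34],"hand":0}]'
python3 - <<'E'
from h import *
o=env.get_obs();print(o["tool_pos"])
im,W=pts("wrist"); save(im,"w3")
for z in [(26,45)]:
  r=rect(W,(438,-50),80,*z); print(r[0])
print(rect(W,(438,-50),95,3.5,50)[0])
E
```

```text
t: 4.62
tool_pos: [436.4, -52.2, 157.9]
tcp_rot: [[0.985, 0.174, -0.005], [0.174, -0.985, 0.001], [-0.005, -0.002, -1.0]]
ft_force: [-0.8, -0.0, -0.5]
gripper_width: 46.2
grasp_force: 0.0
[436.43110247 -52.24245929 157.86958625]
[440.3, -48.1, 116.1, 17.5, 10.3, 36.0, 37.2, 38.4]
[451.6, -51.1, 173.6, 167.8, 48.8, 3.7, 11.6, 37.6]
```

```bash
python3 -m jog '[{"linear":[0.02,-0.01,0.5],"rotation":[0,0,0],"hand":0},{"linear":[0.02,-0.01,0.8],"rotation":[0,0,0],"hand":0},{"linear":[0.02,-0.01,0.97],"rotation":[0,0,0],"hand":0},{"linear":[0.02,-0.01,0.97],"rotation":[0,0,0],"hand":0},{"linear":[0.02,-0.01,0.97],"rotation":[0,0,0],"hand":0},{"linear":[0.02,-0.01,0.97],"rotation":[0,0,0],"hand":0}]'
python3 -m jog '[{"linear":[0,0,0],"rotation":[0,0,0],"hand":1},{"linear":[0,0,0],"rotation":[0,0,0],"hand":1},{"linear":[0,0,0],"rotation":[0,0,0],"hand":1},{"linear":[0,0,0],"rotation":[0,0,0],"hand":1},{"linear":[0,0,0],"rotation":[0,0,0],"hand":1},{"linear":[0,0,0],"rotation":[0,0,0],"hand":1},{"linear":[0,0,0],"rotation":[0,0,0],"hand":1},{"linear":[0,0,0],"rotation":[0,0,0],"hand":1}]'
```

```text
t: 5.17
tool_pos: [442.1, -48.7, 16.1]
tcp_rot: [[0.984, 0.177, 0.001], [0.177, -0.984, -0.0], [0.001, 0.0, -1.0]]
ft_force: [0.5, -0.1, 0.0]
gripper_width: 46.8
grasp_force: 0.0
t: 5.83
tool_pos: [441.1, -48.4, 15.0]
tcp_rot: [[0.984, 0.177, -0.0], [0.177, -0.984, 0.0], [-0.0, -0.0, -1.0]]
ft_force: [0.1, 0.0, 0.3]
gripper_width: 1.3
grasp_force: 0.0
```

```bash
python3 - <<'E'
from h import *
print(env.get_obs()["gripper_width"])
a,_=pts("wrist");b,W=pts("side"); save(np.hstack([a[:,100:500],cv2.resize(b[160:260,220:360],None,fx=4,fy=4,interpolation=2)[:400].repeat(1,0)[:, :400] if 0 else cv2.resize(b[170:240,240:340],(400,420))]),"p4")
E
```

```text
1.2838518504442316
```

View pics/p4.png

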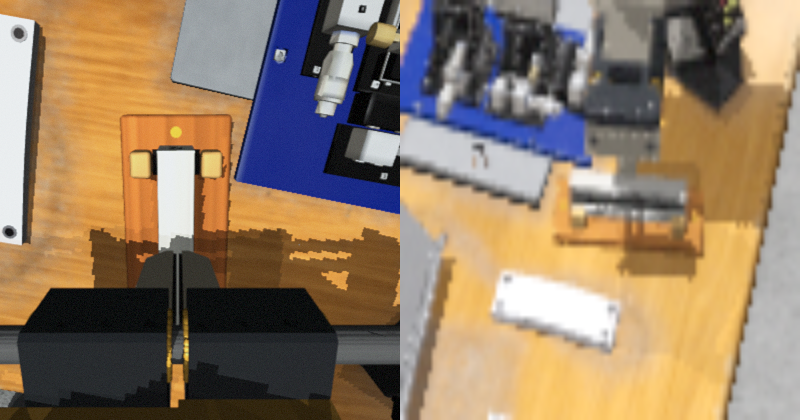

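```bash
python3 -m jog '[{"linear":[0,0,-0.05],"rotation":[0,0,0],"hand":1},{"linear":[0,0,-0.1],"rotation":[0,0,0],"hand":1},{"linear":[0,0,-0.2],"rotation":[0,0,0],"hand":1},{"linear":[0,0,-0.3],"rotation":[0,0,0],"hand":1},{"linear":[0,0,-0.3],"rotation":[0,0,0],"hand":1}]'
python3 - <<'E'
from h import *
a,W=pts("wrist");r=rect(W,(438,-50),80,26,60);print(r and r[0])
save(a,"w5")
b,_=pts("scene")
save(np.hstack([a[80:420,100:460],cv2.resize(b[195:265,270:350],(400,340))]),"p5")
E
```

```text
t: 6.35
tool_pos: [442.6, -48.7, 62.7]
tcp_rot: [[0.984, 0.177, 0.004], [0.177, -0.984, -0.001], [0.004, 0.002, -1.0]]
ft_force: [0.8, -0.0, 0.9]
gripper_width: 0.2
grasp_force: 0.0
[460.5, -44.6, 70.5, 17.9, 10.2, 32.8, 33.9, 35.0]
```

View pics/p5.png

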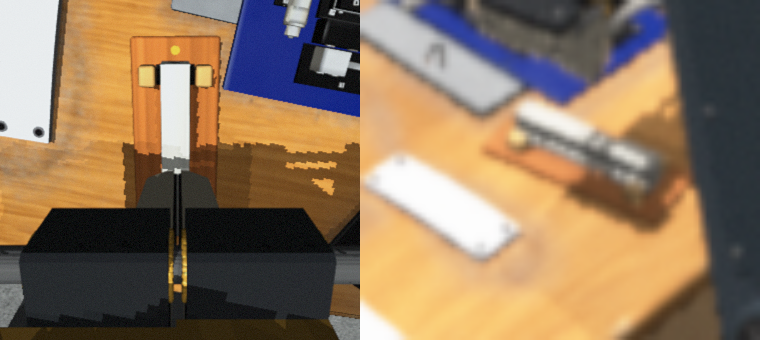

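```bash
python3 - <<'E'
from h import *
a,W=pts("wrist"); print(env.get_obs()["tool_pos"],env.get_obs()["gripper_width"])
for v in range(225,300,6): print(v,[tuple(np.round(W[v,u]).tolist()) for u in (262,270,276,279,284,292)])
E
```

```text
[441.05107613 -48.41846013  59.9131419 ] 0.31815001200283666
225 [(442.0, -39.0, 33.0), (443.0, -44.0, 33.0), (444.0, -48.0, 34.0), (445.0, -49.0, 35.0), (445.0, -53.0, 34.0), (438.0, -60.0, 8.0)]
231 [(439.0, -39.0, 34.0), (440.0, -45.0, 34.0), (440.0, -48.0, 34.0), (440.0, -50.0, 33.0), (442.0, -53.0, 35.0), (434.0, -61.0, 8.0)]
237 [(425.0, -41.0, 7.0), (436.0, -45.0, 35.0), (437.0, -49.0, 35.0), (437.0, -51.0, 35.0), (437.0, -54.0, 34.0), (430.0, -62.0, 9.0)]
243 [(421.0, -41.0, 8.0), (432.0, -46.0, 34.0), (433.0, -50.0, 35.0), (433.0, -52.0, 35.0), (433.0, -55.0, 34.0), (425.0, -63.0, 9.0)]
249 [(417.0, -42.0, 9.0), (427.0, -47.0, 33.0), (428.0, -50.0, 34.0), (429.0, -52.0, 35.0), (429.0, -55.0, 34.0), (421.0, -63.0, 9.0)]
255 [(448.0, -40.0, 96.0), (449.0, -44.0, 95.0), (447.0, -47.0, 91.0), (448.0, -49.0, 91.0), (450.0, -51.0, 95.0), (451.0, -54.0, 95.0)]
261 [(448.0, -41.0, 102.0), (448.0, -44.0, 102.0), (448.0, -47.0, 99.0), (448.0, -49.0, 98.0), (450.0, -50.0, 102.0), (450.0, -54.0, 102.0)]
267 [(448.0, -41.0, 109.0), (449.0, -44.0, 109.0), (448.0, -47.0, 106.0), (448.0, -48.0, 105.0), (450.0, -50.0, 109.0), (450.0, -54.0, 108.0)]
273 [(449.0, -41.0, 116.0), (449.0, -44.0, 114.0), (448.0, -47.0, 112.0), (448.0, -48.0, 111.0), (450.0, -50.0, 115.0), (450.0, -54.0, 114.0)]
279 [(448.0, -41.0, 121.0), (449.0, -45.0, 120.0), (448.0, -47.0, 117.0), (448.0, -48.0, 117.0), (450.0, -50.0, 121.0), (450.0, -53.0, 120.0)]
285 [(448.0, -42.0, 126.0), (449.0, -45.0, 126.0), (448.0, -47.0, 123.0), (448.0, -48.0, 122.0), (450.0, -50.0, 126.0), (450.0, -53.0, 125.0)]
291 [(475.0, -39.0, 181.0), (474.0, -41.0, 179.0), (448.0, -47.0, 128.0), (448.0, -48.0, 128.0), (449.0, -50.0, 130.0), (476.0, -46.0, 180.0)]
297 [(475.0, -39.0, 183.0), (473.0, -41.0, 179.0), (448.0, -47.0, 133.0), (448.0, -48.0, 132.0), (450.0, -50.0, 136.0), (476.0, -46.0, 182.0)]
```

```bash
cat > tip.py <<'E'
from h import *
o=env.get_obs(); p=o["tool_pos"];R=o["tcp_rot"]; print(p.round(1) if hasattr(p,'round') else p,o["gripper_width"])
for c in ["wrist","scene","side"]:
    a,W=pts(c); L=(W-p)@R   # tool coordinates
    m=(abs(L[...,0])<13)&(abs(L[...,1])<50)&(L[...,2]<30)&(L[...,2]>-100)&(W[...,2]>42)
    q=L[m]; print(c,len(q),"tool z max",np.round(np.sort(q[:,2])[-8:],1), np.round(q[np.argsort(q[:,2])[-3:]],1).tolist())
E
python3 tip.py
python3 -m jog '[{"linear":[0,0,0],"rotation":[0,0,0],"hand":0},{"linear":[0,0,0],"rotation":[0,0,0],"hand":0},{"linear":[0,0,0],"rotation":[0,0,0],"hand":0},{"linear":[0,0,0],"rotation":[0,0,0],"hand":0},{"linear":[0,0,0],"rotation":[0,0,0],"hand":0},{"linear":[0,0,0],"rotation":[0,0,0],"hand":0},{"linear":[0,0,0],"rotation":[0,0,0],"hand":0},{"linear":[0,0,0],"rotation":[0,0,0],"hand":0}]'
python3 tip.py
```

```text
[441.1 -48.4  59.9] 0.31815001200283666
wrist 2811 tool z max [-29.5 -29.4 -29.4 -29.4 -29.3 -29.3 -29.2 -28.7] [[6.8, 1.2, -29.3], [6.7, -0.7, -29.2], [6.5, 1.7, -28.7]]
scene 78 tool z max [-36.2 -35.9 -35.2 -34.8 -33.3 -29.  -28.8 -24.8] [[-10.0, -8.8, -29.0], [-10.0, -2.0, -28.8], [-7.8, 8.6, -24.8]]
side 18 tool z max [-42.8 -42.6 -41.6 -41.6 -41.4 -41.  -38.2 -37.7] [[1.6, -18.9, -41.0], [-2.1, -15.2, -38.2], [9.6, -15.7, -37.7]]
t: 7.32
tool_pos: [441.1, -48.4, 59.9]
tcp_rot: [[0.984, 0.177, -0.0], [0.177, -0.984, -0.0], [-0.0, 0.0, -1.0]]
ft_force: [-0.5, -0.5, -0.6]
gripper_width: 45.3
grasp_force: 0.0
[441.1 -48.4  59.9] 45.30876289935546
wrist 6762 tool z max [-29.3 -29.3 -29.3 -29.2 -28.9 -28.8 -28.7 -28.2] [[-0.2, 23.5, -28.8], [0.3, -22.2, -28.7], [6.4, -22.6, -28.2]]
scene 107 tool z max [-30.4 -30.1 -29.8 -29.4 -28.9 -28.4 -27.5 -24.3] [[1.6, 23.9, -28.4], [5.1, 22.8, -27.5], [-1.9, 25.3, -24.3]]
side 39 tool z max [-42.1 -40.9 -37.9 -35.8 -34.3 -32.9 -28.5 -28.1] [[4.6, -27.7, -32.9], [4.5, -28.6, -28.5], [0.6, -27.7, -28.1]]
```

```bash
python3 -m jog '[{"linear":[0,0,0.2],"rotation":[0,0,0],"hand":0},{"linear":[0,0,0.35],"rotation":[0,0,0],"hand":0},{"linear":[0,0,0.5],"rotation":[0,0,0],"hand":0},{"linear":[0,0,0.5],"rotation":[0,0,0],"hand":0},{"linear":[0,0,0.5],"rotation":[0,0,0],"hand":0},{"linear":[0,0,0.5],"rotation":[0,0,0],"hand":1},{"linear":[0,0,0.5],"rotation":[0,0,0],"hand":1},{"linear":[0,0,0.5],"rotation":[0,0,0],"hand":1},{"linear":[0,0,0.5],"rotation":[0,0,0],"hand":1},{"linear":[0,0,0.5],"rotation":[0,0,0],"hand":1},{"linear":[0,0,0.5],"rotation":[0,0,0],"hand":1},{"linear":[0,0,0.5],"rotation":[0,0,0],"hand":1}]'
```

```text
t: 8.47
tool_pos: [441.4, -48.5, -14.5]
tcp_rot: [[0.984, 0.177, 0.001], [0.177, -0.984, -0.0], [0.001, 0.0, -1.0]]
ft_force: [-1.8, 0.3, 7.2]
gripper_width: 17.7
grasp_force: 30.0
```

```bash
python3 -m jog '[{"linear":[0,0,-0.05],"rotation":[0,0,0],"hand":1},{"linear":[0,0,-0.2],"rotation":[0,0,0],"hand":1},{"linear":[0,0,-0.4],"rotation":[0,0,0],"hand":1},{"linear":[0,0,-0.6],"rotation":[0,0,0],"hand":1},{"linear":[0,0,-0.8],"rotation":[0,0,0.1],"hand":1},{"linear":[0,0,-1],"rotation":[0,0,0.227],"hand":1},{"linear":[0,0,-1],"rotation":[0,0,0.227],"hand":1},{"linear":[0,0,-1],"rotation":[0,0,0.227],"hand":1}]'
python3 -m jog '[{"linear":[0.108,-0.815,0],"rotation":[0,0,0],"hand":1},{"linear":[0.108,-0.815,0],"rotation":[0,0,0],"hand":1},{"linear":[0.108,-0.815,0],"rotation":[0,0,0],"hand":1},{"linear":[0.108,-0.815,0],"rotation":[0,0,0],"hand":1}]' >/dev/null
python3 -m jog '[{"linear":[0.108,-0.815,0],"rotation":[0,0,0],"hand":1},{"linear":[0.108,-0.815,0],"rotation":[0,0,0],"hand":1},{"linear":[0.108,-0.815,0],"rotation":[0,0,0],"hand":1},{"linear":[0.108,-0.815,0],"rotation":[0,0,0],"hand":1}]' >/dev/null
python3 -m jog '[{"linear":[0.108,-0.815,0],"rotation":[0,0,0],"hand":1},{"linear":[0.108,-0.815,0],"rotation":[0,0,0],"hand":1},{"linear":[0.108,-0.815,0],"rotation":[0,0,0],"hand":1},{"linear":[0.108,-0.815,0],"rotation":[0,0,0],"hand":1},{"linear":[0.108,-0.815,0],"rotation":[0,0,0],"hand":1},{"linear":[0.108,-0.815,0],"rotation":[0,0,0],"hand":1}]'
python3 - <<'E'
from h import *
o=env.get_obs(); p=o["tool_pos"];R=o["tcp_rot"]
im,W=pts("wrist");np.savez("w6.npz",im=im,W=W);save(im,"w6")
r=rect(W,(467,320),80,3,25,im.min(-1)>130); print(r[0])
P=r[1]; a=np.radians(r[0][4]); 
for t in (-50,-25,0,25,50): 
    s=(P[:,0]-467.5)*np.cos(a)+(P[:,1]-320.5)*np.sin(a); q=P[abs(s-t)<6]; print(t,len(q),np.median(q[:,2]).round(1),np.percentile(q[:,1],[1,50,99]).round(1))
L=(W-p)@R; m=(abs(L[...,0])<70)&(abs(L[...,1])<25)&(W[...,2]>120)&(W[...,2]<220)
q=L[m]; print(q[:,0].min(),q[:,0].max(),np.percentile(q[q[:,0]>30][:,1],[2,50,98]),np.percentile(q[q[:,0]>30][:,2],[2,50,98]))
E
```

```text
t: 9.13
tool_pos: [441.6, -48.6, 136.2]
tcp_rot: [[0.998, 0.06, 0.003], [0.06, -0.998, -0.001], [0.003, 0.001, -1.0]]
ft_force: [-1.2, 1.3, -2.1]
gripper_width: 17.4
grasp_force: 30.0
t: 10.3
tool_pos: [467.2, 319.4, 133.5]
tcp_rot: [[0.998, 0.06, -0.002], [0.06, -0.998, -0.002], [-0.003, 0.002, -1.0]]
ft_force: [0.6, -0.3, -2.4]
gripper_width: 17.8
grasp_force: 30.0
[471.2, 322.7, 114.5, 40.0, 1.5, 9.0, 10.7, 13.0]
-50 19 10.4 [334.9 335.9 336.2]
-25 25 12.0 [336.7 337.2 338.1]
0 37 13.0 [337.8 338.9 339.9]
25 44 12.5 [338.8 340.7 341.9]
50 606 10.4 [304.4 323.8 343. ]
-61.76636043924092 55.521051030868946 [-7.60353227  0.85211036  9.64227047] [-51.27763326 -49.96153714 -29.4437841 ]
```

View pics/w6.png

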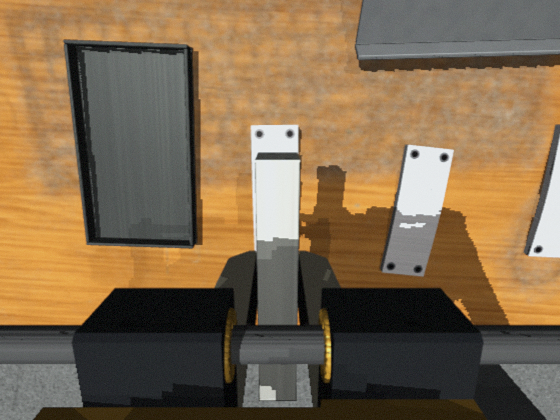

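```bash
python3 -m jog '[{"linear":[0.015,-0.01,0.3],"rotation":[0,0,0],"hand":1},{"linear":[0.015,-0.01,0.55],"rotation":[0,0,0],"hand":1},{"linear":[0.015,-0.01,0.75],"rotation":[0,0,0],"hand":1},{"linear":[0.015,-0.01,0.88],"rotation":[0,0,0],"hand":1},{"linear":[0.015,-0.01,0.93],"rotation":[0,0,0],"hand":1},{"linear":[0.015,-0.01,0.945],"rotation":[0,0,0],"hand":1},{"linear":[0.015,-0.01,0.955],"rotation":[0,0,0],"hand":1},{"linear":[0.015,-0.01,0.965],"rotation":[0,0,0],"hand":1},{"linear":[0.015,-0.01,0.965],"rotation":[0,0,0],"hand":1},{"linear":[0.015,-0.01,0.965],"rotation":[0,0,0],"hand":1}]'
python3 -m jog '[{"linear":[0,0,0],"rotation":[0,0,0],"hand":0.5},{"linear":[0,0,0],"rotation":[0,0,0],"hand":0.2},{"linear":[0,0,0],"rotation":[0,0,0],"hand":0},{"linear":[0,0,0],"rotation":[0,0,0],"hand":0},{"linear":[0,0,0],"rotation":[0,0,0],"hand":0},{"linear":[0,0,-0.1],"rotation":[0,0,0],"hand":0},{"linear":[0,0,-0.3],"rotation":[0,0,0],"hand":0},{"linear":[0,0,-0.5],"rotation":[0,0,0],"hand":0},{"linear":[0,0,-0.7],"rotation":[0,0,0],"hand":1},{"linear":[0,0,-0.7],"rotation":[0,0,0],"hand":1},{"linear":[0,0,-0.7],"rotation":[0,0,0],"hand":1},{"linear":[0,0,-0.7],"rotation":[0,0,0],"hand":1}]'
python3 - <<'E'
from h import *
im,W=pts("wrist");save(im,"w7")
print(rect(W,(467,320),80,28,48)[0])
r=rect(W,(467,320),80,3,20,im.min(-1)>110); print(r[0])
E
```

```text
t: 11.18
tool_pos: [470.7, 322.4, -8.8]
tcp_rot: [[0.998, 0.059, 0.001], [0.059, -0.998, 0.001], [0.002, -0.001, -1.0]]
ft_force: [-0.6, 0.2, -1.6]
gripper_width: 17.6
grasp_force: 30.0
t: 12.18
tool_pos: [469.8, 322.0, 94.6]
tcp_rot: [[0.998, 0.059, -0.001], [0.059, -0.998, -0.0], [-0.001, 0.0, -1.0]]
ft_force: [-0.2, 0.3, -0.3]
gripper_width: 24.7
grasp_force: 0.0
[467.3, 321.2, 116.5, 18.0, 3.4, 37.0, 38.1, 39.2]
[473.7, 320.8, 107.6, 40.0, 3.9, 8.6, 11.3, 12.9]
```

```bash
python3 -m jog '[{"linear":[-0.2,0.01,0],"rotation":[0,0,0],"hand":1},{"linear":[-0.33,0.01,0.2],"rotation":[0,0,0],"hand":1},{"linear":[-0.33,0.01,0.4],"rotation":[0,0,0],"hand":1},{"linear":[-0.33,0.01,0.5],"rotation":[0,0,0],"hand":1},{"linear":[-0.33,0.01,0.53],"rotation":[0,0,0],"hand":1},{"linear":[-0.33,0.01,0.53],"rotation":[0,0,0],"hand":1},{"linear":[-0.33,0.01,0.53],"rotation":[0,0,0],"hand":1}]'
for i in 1 2 3; do python3 -m jog '[{"linear":[0,0,0.01],"rotation":[0,0,0],"hand":1},{"linear":[0,0,0.02],"rotation":[0,0,0],"hand":1},{"linear":[0,0,0.02],"rotation":[0,0,0],"hand":1}]' | grep -E "pos|force"; done
```

```text
t: 12.82
tool_pos: [421.0, 317.8, 15.8]
tcp_rot: [[0.998, 0.059, -0.0], [0.059, -0.998, -0.0], [-0.0, 0.0, -1.0]]
ft_force: [0.1, 1.1, 0.4]
gripper_width: 0.2
grasp_force: 0.0
tool_pos: [421.1, 317.9, 13.1]
ft_force: [0.1, -0.1, 0.1]
grasp_force: 0.0
tool_pos: [420.7, 317.7, 9.6]
ft_force: [-0.2, 0.4, 0.4]
grasp_force: 0.0
tool_pos: [420.2, 317.8, 7.3]
ft_force: [-7.0, -1.6, 15.4]
grasp_force: 7.5
```

```bash
python3 -m jog '[{"linear":[0,0,-0.007],"rotation":[0,0,0],"hand":1},{"linear":[0,0,-0.007],"rotation":[0,0,0],"hand":1},{"linear":[0,0,-0.007],"rotation":[0,0,0],"hand":1}]' | grep -E "pos|force"
cat > tilt.py <<'E'
from h import *; import sys
x,y=map(float,sys.argv[1:3]); o=env.get_obs(); print(o["tool_pos"],o["ft_force"])
im,W=pts("wrist"); r=rect(W,(x,y),80,26,55)
if r:
    P=r[1]; A=np.c_[P[:,:2]-[x,y],np.ones(len(P))]
    for _ in range(3):
        k=np.linalg.lstsq(A,P[:,2],rcond=None)[0]; e=abs(A@k-P[:,2]); A=A[e<3];P=P[e<3]
    print(r[0],"slope x %.3f y %.3f z0 %.1f"%tuple(k))
E
python3 tilt.py 467 321
```

```text
tool_pos: [420.6, 317.8, 7.9]
ft_force: [-2.7, -0.7, 6.4]
grasp_force: 3.3
[420.60426161 317.76064004   7.86277278] [-2.71116584 -0.67913627  6.38653858]
[468.1, 323.1, 112.5, 29.6, 8.1, 37.3, 40.0, 46.2] slope x 0.046 y 0.002 z0 39.1
```

```bash
python3 -m jog '[{"linear":[0,0,0],"rotation":[0,0,0],"hand":1},{"linear":[0,0,0],"rotation":[0,0,0],"hand":1},{"linear":[0,0,0],"rotation":[0,0,0],"hand":1},{"linear":[0,0,0],"rotation":[0,0,0],"hand":1},{"linear":[0,0,0],"rotation":[0,0,0],"hand":1},{"linear":[0,0,0],"rotation":[0,0,0],"hand":1},{"linear":[0,0,0],"rotation":[0,0,0],"hand":1}]' | grep -E "pos|force"
python3 -m jog '[{"linear":[0,0,-0.2],"rotation":[0,0,0],"hand":1},{"linear":[0.3,0,-0.2],"rotation":[0,0,0],"hand":1},{"linear":[0.627,0,-0.2],"rotation":[0,0,0],"hand":1},{"linear":[0.627,0,-0.2],"rotation":[0,0,0],"hand":1},{"linear":[0.627,0,-0.1],"rotation":[0,0,0],"hand":1},{"linear":[0.627,0,-0.05],"rotation":[0,0,0],"hand":1},{"linear":[0.627,0,-0.02],"rotation":[0,0,0],"hand":1},{"linear":[0.627,0,-0.02],"rotation":[0,0,0],"hand":1}]'  | grep -E "pos|force"
for i in 1 2; do python3 -m jog '[{"linear":[0,0,0.005],"rotation":[0,0,0],"hand":1},{"linear":[0,0,0.01],"rotation":[0,0,0],"hand":1},{"linear":[0,0,0.01],"rotation":[0,0,0],"hand":1}]' | grep -E "pos|force"; done
python3 tilt.py 467 321
```

```text
tool_pos: [420.6, 317.8, 7.9]
ft_force: [-3.8, -1.6, 6.7]
grasp_force: 3.4
tool_pos: [513.6, 322.9, 9.5]
ft_force: [-0.1, -0.7, 0.3]
grasp_force: 0.2
tool_pos: [514.7, 323.5, 9.6]
ft_force: [-0.6, 0.4, 1.3]
grasp_force: 0.0
tool_pos: [515.3, 323.5, 8.2]
ft_force: [1.8, 0.3, 2.2]
grasp_force: 1.3
[515.27423749 323.54367473   8.19418477] [1.79158052 0.27070829 2.20019277]
[508.1, 327.7, 43.3, 27.9, -16.8, 29.3, 42.2, 53.6] slope x -0.170 y -0.109 z0 52.5
```

```bash
python3 -m jog '[{"linear":[0,0,0.004],"rotation":[0,0,0],"hand":1},{"linear":[0,0,0.004],"rotation":[0,0,0],"hand":1},{"linear":[0,0,0.004],"rotation":[0,0,0],"hand":1}]' | grep -E "pos|force"
```

```text
tool_pos: [515.5, 323.6, 7.9]
ft_force: [2.5, 0.2, 6.8]
grasp_force: 3.1
```

```bash
python3 - <<'E'
from h import *
L=[467,321]
im,W=pts("scene"); 
r=rect(W,(467,321),75,26,42); print(r and r[0])
E
```

```text
[464.7, 322.4, 116.2, 23.0, 3.1, 29.2, 36.1, 40.3]
```

```bash
python3 -m jog '[{"linear":[0,0,0],"rotation":[0,0,0],"hand":1},{"linear":[0,0,0],"rotation":[0,0,0],"hand":1},{"linear":[0,0,0],"rotation":[0,0,0],"hand":1},{"linear":[0,0,0],"rotation":[0,0,0],"hand":1},{"linear":[0,0,0],"rotation":[0,0,0],"hand":1},{"linear":[0,0,0],"rotation":[0,0,0],"hand":1},{"linear":[0,0,0],"rotation":[0,0,0],"hand":1}]' | grep -E "pos|force"
python3 -m jog '[{"linear":[0,0,-0.2],"rotation":[0,0,0],"hand":0},{"linear":[0,0,-0.5],"rotation":[0,0,0],"hand":0},{"linear":[-0.3,0,-0.6],"rotation":[0,0,0],"hand":0},{"linear":[-0.3,0,-0.6],"rotation":[0,0,0],"hand":0},{"linear":[-0.3,0,-0.6],"rotation":[0,0,0],"hand":0},{"linear":[-0.3,0,-0.6],"rotation":[0,0,0],"hand":0},{"linear":[-0.3,0,-0.6],"rotation":[0,0,0],"hand":0},{"linear":[-0.3,0,-0.6],"rotation":[0,0,0],"hand":0}]'
python3 tilt.py 467 321
python3 - <<'E'
from h import *
im,W=pts("wrist"); save(im,"w8")
r=rect(W,(456.5,192),90,3,20,im.min(-1)>110); print(r[0])
E
```

```text
tool_pos: [515.5, 323.6, 7.9]
ft_force: [3.1, -0.1, 5.2]
grasp_force: 3.1
t: 17.22
tool_pos: [470.1, 320.4, 96.1]
tcp_rot: [[0.998, 0.059, -0.001], [0.059, -0.998, -0.001], [-0.001, 0.001, -1.0]]
ft_force: [-1.0, -0.5, 0.3]
gripper_width: 45.6
grasp_force: 0.0
[470.09675117 320.39946473  96.08832574] [-0.9994938  -0.50579385  0.34800999]
[467.7, 321.4, 116.1, 18.0, 3.3, 37.5, 38.7, 40.0] slope x 0.010 y 0.000 z0 38.7
[461.0, 191.9, 112.8, 41.3, -2.7, 9.4, 11.7, 13.4]
```

```bash
python3 -m jog '[{"linear":[0,0,0.25],"rotation":[0,0,0],"hand":0},{"linear":[0,0,0.5],"rotation":[0,0,0],"hand":0},{"linear":[0,0,0.65],"rotation":[0,0,0],"hand":0},{"linear":[0,0,0.717],"rotation":[0,0,0],"hand":0},{"linear":[0,0,0.717],"rotation":[0,0,0],"hand":0},{"linear":[0,0,0.717],"rotation":[0,0,0],"hand":1},{"linear":[0,0,0.717],"rotation":[0,0,0],"hand":1},{"linear":[0,0,0.717],"rotation":[0,0,0],"hand":1},{"linear":[0,0,0.717],"rotation":[0,0,0],"hand":1},{"linear":[0,0,0.717],"rotation":[0,0,0],"hand":1},{"linear":[0,0,0.717],"rotation":[0,0,0],"hand":1},{"linear":[0,0,0.717],"rotation":[0,0,0],"hand":1}]'
python3 -m jog '[{"linear":[0,0,-0.05],"rotation":[0,0,0],"hand":1},{"linear":[0,0,-0.2],"rotation":[0,0,0],"hand":1},{"linear":[0,0,-0.4],"rotation":[0,0,0],"hand":1},{"linear":[0,0,-0.6],"rotation":[0,0,0],"hand":1},{"linear":[-0.12,0.3,-0.8],"rotation":[0,0,0.1],"hand":1},{"linear":[-0.12,0.6,-0.8],"rotation":[0,0,0.213],"hand":1},{"linear":[-0.12,0.847,-0.8],"rotation":[0,0,0.213],"hand":1},{"linear":[-0.12,0.847,-0.8],"rotation":[0,0,0.213],"hand":1},{"linear":[-0.12,0.847,-0.8],"rotation":[0,0,0.213],"hand":1},{"linear":[-0.12,0.847,-0.8],"rotation":[0,0,0.213],"hand":1}]'
cat > mid.py <<'E'
from h import *; import sys
x,y=map(float,sys.argv[1:3]); o=env.get_obs(); p=o["tool_pos"];R=o["tcp_rot"]; print(p)
im,W=pts("wrist"); 
r=rect(W,(x,y),90,3,18,im.min(-1)>70); P=r[1]; print(r[0])
a=np.radians(float(sys.argv[3])); s=(P[:,0]-x)*np.cos(a)+(P[:,1]-y)*np.sin(a); w=-(P[:,0]-x)*np.sin(a)+(P[:,1]-y)*np.cos(a)
print("s max",np.percentile(s,[.5,99.5]).round(1))
for t in (-50,-25,0,25,50):
    k=abs(s-t)<6
    if k.sum()>5: print(t,k.sum(),np.median(P[k,2]).round(1),np.percentile(w[k],[1,50,99]).round(1))
L=(W-p)@R; m=(abs(L[...,0])<70)&(abs(L[...,1])<25)&(L[...,2]<-25)&(L[...,2]>-70)
q=L[m]; k=q[:,0]>30; print("held",q[:,0].max() if len(q) else None,np.percentile(q[k][:,1],[2,50,98]))
E
python3 mid.py 457 192 -3
```

```text
t: 18.32
tool_pos: [470.3, 321.1, -9.5]
tcp_rot: [[0.998, 0.059, 0.001], [0.059, -0.998, 0.001], [0.001, -0.001, -1.0]]
ft_force: [-0.9, 0.1, 7.3]
gripper_width: 17.8
grasp_force: 30.2
t: 19.15
tool_pos: [459.4, 192.6, 109.9]
tcp_rot: [[0.999, -0.054, 0.0], [-0.054, -0.999, 0.0], [0.0, -0.0, -1.0]]
ft_force: [0.5, 0.1, -0.5]
gripper_width: 17.7
grasp_force: 30.2
[459.39082888 192.60963087 109.85905748]
[466.9, 191.9, 100.8, 40.8, -2.7, 8.4, 10.1, 12.7]
s max [-39.1  60.2]
-25 73 11.8 [-19.3  18.6  20.5]
0 72 12.2 [-18.9  18.3  20.7]
25 75 11.7 [-18.7  18.7  20.4]
50 719 9.7 [-18.9   0.9  20.8]
held 55.66319670197736 [-8.47637447  0.23458316  8.69391197]
```

```bash
python3 -m jog '[{"linear":[0,0,0.25],"rotation":[0,0,0],"hand":1},{"linear":[0,0,0.5],"rotation":[0,0,0],"hand":1},{"linear":[0,0,0.7],"rotation":[0,0,0],"hand":1},{"linear":[0,0,0.77],"rotation":[0,0,0],"hand":1},{"linear":[0,0,0.785],"rotation":[0,0,0],"hand":1},{"linear":[0,0,0.795],"rotation":[0,0,0],"hand":1},{"linear":[0,0,0.795],"rotation":[0,0,0],"hand":1},{"linear":[0,0,0.795],"rotation":[0,0,0],"hand":1}]' | grep -E "pos|force"
python3 -m jog '[{"linear":[0,0,0.01],"rotation":[0,0,0],"hand":1},{"linear":[0,0,0.01],"rotation":[0,0,0],"hand":1},{"linear":[0,0,0.01],"rotation":[0,0,0],"hand":1}]' | grep -E "pos|force"
```

```text
tool_pos: [460.0, 193.3, -8.7]
ft_force: [-0.6, -0.1, -2.3]
grasp_force: 30.0
tool_pos: [460.1, 193.1, -10.2]
ft_force: [-0.6, 1.5, 5.0]
grasp_force: 30.0
```

```bash
python3 -m jog '[{"linear":[0,0,0],"rotation":[0,0,0],"hand":0.5},{"linear":[0,0,0],"rotation":[0,0,0],"hand":0.2},{"linear":[0,0,0],"rotation":[0,0,0],"hand":0},{"linear":[0,0,0],"rotation":[0,0,0],"hand":0},{"linear":[0,0,0],"rotation":[0,0,0],"hand":0},{"linear":[0,0,-0.1],"rotation":[0,0,0],"hand":0},{"linear":[0,0,-0.3],"rotation":[0,0,0],"hand":0},{"linear":[0,0,-0.5],"rotation":[0,0,0],"hand":0},{"linear":[0,0,-0.7],"rotation":[0,0,0],"hand":1},{"linear":[0,0,-0.7],"rotation":[0,0,0],"hand":1},{"linear":[0,0,-0.7],"rotation":[0,0,0],"hand":1},{"linear":[0,0,-0.7],"rotation":[0,0,0],"hand":1}]'
python3 tilt.py 457 192.5
python3 - <<'E'
from h import *
im,W=pts("wrist");r=rect(W,(457,192.5),90,3,18,im.min(-1)>110);print(r[0]);save(im,"w9")
E
```

```text
t: 21.12
tool_pos: [458.8, 192.6, 93.1]
tcp_rot: [[0.999, -0.052, -0.001], [-0.052, -0.999, -0.0], [-0.001, 0.0, -1.0]]
ft_force: [-0.0, 0.1, -0.3]
gripper_width: 24.5
grasp_force: 0.0
[458.82461819 192.58807247  93.13400033] [-0.01443995  0.13865716 -0.28543456]
[457.1, 192.4, 116.0, 18.0, -3.1, 37.1, 38.2, 39.2] slope x -0.000 y -0.002 z0 38.2
[477.0, 191.1, 80.5, 39.9, -3.0, 8.9, 11.5, 13.3]
```

```bash
python3 -m jog '[{"linear":[-0.2,0,0],"rotation":[0,0,0],"hand":1},{"linear":[-0.305,0,0.2],"rotation":[0,0,0],"hand":1},{"linear":[-0.305,0,0.4],"rotation":[0,0,0],"hand":1},{"linear":[-0.305,0,0.5],"rotation":[0,0,0],"hand":1},{"linear":[-0.305,0,0.545],"rotation":[0,0,0],"hand":1},{"linear":[-0.305,0,0.545],"rotation":[0,0,0],"hand":1},{"linear":[-0.305,0,0.545],"rotation":[0,0,0],"hand":1}]' | grep -E "pos|force"
python3 -m jog '[{"linear":[0,0,0.01],"rotation":[0,0,0],"hand":1},{"linear":[0,0,0.01],"rotation":[0,0,0],"hand":1},{"linear":[0,0,0.01],"rotation":[0,0,0],"hand":1}]' | grep -E "pos|force"
python3 -m jog '[{"linear":[0,0,0.005],"rotation":[0,0,0],"hand":1},{"linear":[0,0,0.005],"rotation":[0,0,0],"hand":1},{"linear":[0,0,0.005],"rotation":[0,0,0],"hand":1}]' | grep -E "pos|force"
```

```text
tool_pos: [413.7, 195.1, 12.0]
ft_force: [-0.1, 0.4, 0.4]
grasp_force: 0.0
tool_pos: [414.1, 195.3, 11.2]
ft_force: [-0.8, -0.4, 0.9]
grasp_force: 0.0
tool_pos: [413.7, 195.2, 10.0]
ft_force: [-0.8, -0.8, 0.1]
grasp_force: 0.0
```

```bash
python3 -m jog '[{"linear":[0,0,0.008],"rotation":[0,0,0],"hand":1},{"linear":[0,0,0.008],"rotation":[0,0,0],"hand":1},{"linear":[0,0,0.008],"rotation":[0,0,0],"hand":1}]' | grep -E "pos|force"
python3 -m jog '[{"linear":[0,0,0.005],"rotation":[0,0,0],"hand":1},{"linear":[0,0,0.005],"rotation":[0,0,0],"hand":1},{"linear":[0,0,0.005],"rotation":[0,0,0],"hand":1}]' | grep -E "pos|force"
```

```text
tool_pos: [413.6, 195.2, 8.6]
ft_force: [-0.7, -0.5, 1.4]
grasp_force: 0.6
tool_pos: [413.2, 195.2, 8.1]
ft_force: [-4.8, 0.9, 6.6]
grasp_force: 3.7
```

Hold there, measure the tilt, then press the far end.

```bash
python3 -m jog '[{"linear":[0,0,0],"rotation":[0,0,0],"hand":1},{"linear":[0,0,0],"rotation":[0,0,0],"hand":1},{"linear":[0,0,0],"rotation":[0,0,0],"hand":1},{"linear":[0,0,0],"rotation":[0,0,0],"hand":1},{"linear":[0,0,0],"rotation":[0,0,0],"hand":1},{"linear":[0,0,0],"rotation":[0,0,0],"hand":1},{"linear":[0,0,0],"rotation":[0,0,0],"hand":1}]' | grep -E "pos|force"
python3 tilt.py 457 192.5
python3 -m jog '[{"linear":[0,0,-0.2],"rotation":[0,0,0],"hand":1},{"linear":[0.3,0,-0.2],"rotation":[0,0,0],"hand":1},{"linear":[0.61,0,-0.2],"rotation":[0,0,0],"hand":1},{"linear":[0.61,0,-0.2],"rotation":[0,0,0],"hand":1},{"linear":[0.61,0,-0.1],"rotation":[0,0,0],"hand":1},{"linear":[0.61,0,-0.05],"rotation":[0,0,0],"hand":1},{"linear":[0.61,0,-0.01],"rotation":[0,0,0],"hand":1},{"linear":[0.61,0,-0.01],"rotation":[0,0,0],"hand":1}]'  | grep -E "pos|force"
python3 -m jog '[{"linear":[0,0,0.008],"rotation":[0,0,0],"hand":1},{"linear":[0,0,0.008],"rotation":[0,0,0],"hand":1},{"linear":[0,0,0.008],"rotation":[0,0,0],"hand":1}]' | grep -E "pos|force"
```

```text
tool_pos: [413.3, 195.2, 8.1]
ft_force: [-3.2, 0.3, 7.4]
grasp_force: 3.7
[413.25628663 195.18296878   8.06702118] [-3.22394123  0.27586975  7.35705806]
[456.2, 191.9, 115.8, 29.7, -3.5, 37.4, 39.9, 46.9] slope x 0.042 y -0.003 z0 39.1
tool_pos: [504.4, 190.3, 8.5]
ft_force: [-0.4, 0.1, -0.2]
grasp_force: 0.0
tool_pos: [504.7, 190.4, 8.5]
ft_force: [-0.7, 0.3, -0.4]
grasp_force: 0.2
```

```bash
for i in 1 2; do python3 -m jog '[{"linear":[0,0,0.004],"rotation":[0,0,0],"hand":1},{"linear":[0,0,0.004],"rotation":[0,0,0],"hand":1},{"linear":[0,0,0.004],"rotation":[0,0,0],"hand":1}]' | grep -E "pos|force"; done
```

```text
tool_pos: [505.2, 190.4, 7.9]
ft_force: [1.0, -0.4, 3.6]
grasp_force: 1.6
tool_pos: [505.7, 190.5, 7.5]
ft_force: [1.5, -0.6, 6.1]
grasp_force: 2.9
```

```bash
python3 -m jog '[{"linear":[0,0,0],"rotation":[0,0,0],"hand":1},{"linear":[0,0,0],"rotation":[0,0,0],"hand":1},{"linear":[0,0,0],"rotation":[0,0,0],"hand":1},{"linear":[0,0,0],"rotation":[0,0,0],"hand":1},{"linear":[0,0,0],"rotation":[0,0,0],"hand":1},{"linear":[0,0,0],"rotation":[0,0,0],"hand":1},{"linear":[0,0,0],"rotation":[0,0,0],"hand":1}]' | grep -E "pos|force"
python3 -m jog '[{"linear":[0,0,-0.2],"rotation":[0,0,0],"hand":0},{"linear":[0,0,-0.5],"rotation":[0,0,0],"hand":0},{"linear":[-0.3,0,-0.6],"rotation":[0,0,0],"hand":0},{"linear":[-0.3,0,-0.6],"rotation":[0,0,0],"hand":0},{"linear":[-0.3,0,-0.6],"rotation":[0,0,0],"hand":0},{"linear":[-0.3,0,-0.6],"rotation":[0,0,0],"hand":0},{"linear":[-0.3,0,-0.6],"rotation":[0,0,0],"hand":0},{"linear":[-0.3,0,-0.6],"rotation":[0,0,0],"hand":0}]'
python3 tilt.py 457 192.5
python3 - <<'E'
from h import *
im,W=pts("wrist"); save(im,"w10")
r=rect(W,(482.5,59),90,3,20,im.min(-1)>90); print(r[0])
E
```

```text
tool_pos: [505.7, 190.5, 7.5]
ft_force: [0.2, -0.6, 5.8]
grasp_force: 2.9
t: 26.1
tool_pos: [460.4, 192.5, 96.1]
tcp_rot: [[0.999, -0.053, -0.001], [-0.053, -0.999, -0.0], [-0.001, 0.0, -1.0]]
ft_force: [-0.0, -0.4, -0.6]
gripper_width: 45.7
grasp_force: 0.0
[460.39129068 192.53606194  96.08483418] [-0.01178039 -0.4062148  -0.57721767]
[457.5, 192.5, 116.6, 18.0, -2.7, 37.0, 38.7, 40.2] slope x -0.022 y -0.001 z0 38.8
[483.0, 59.0, 120.5, 45.0, 0.5, 9.2, 11.6, 13.4]
```

```bash
python3 -m jog '[{"linear":[0,0,0.25],"rotation":[0,0,0],"hand":0},{"linear":[0,0,0.5],"rotation":[0,0,0],"hand":0},{"linear":[0,0,0.65],"rotation":[0,0,0],"hand":0},{"linear":[0,0,0.71],"rotation":[0,0,0],"hand":0},{"linear":[0,0,0.71],"rotation":[0,0,0],"hand":0},{"linear":[0,0,0.71],"rotation":[0,0,0],"hand":1},{"linear":[0,0,0.71],"rotation":[0,0,0],"hand":1},{"linear":[0,0,0.71],"rotation":[0,0,0],"hand":1},{"linear":[0,0,0.71],"rotation":[0,0,0],"hand":1},{"linear":[0,0,0.71],"rotation":[0,0,0],"hand":1},{"linear":[0,0,0.71],"rotation":[0,0,0],"hand":1},{"linear":[0,0,0.71],"rotation":[0,0,0],"hand":1}]'
python3 -m jog '[{"linear":[0,0,-0.05],"rotation":[0,0,0],"hand":1},{"linear":[0,0,-0.2],"rotation":[0,0,0],"hand":1},{"linear":[0,0,-0.4],"rotation":[0,0,0],"hand":1},{"linear":[0,0,-0.6],"rotation":[0,0,0],"hand":1},{"linear":[0.1,0.3,-0.8],"rotation":[0,0,-0.117],"hand":1},{"linear":[0.215,0.6,-0.8],"rotation":[0,0,-0.117],"hand":1},{"linear":[0.215,0.877,-0.8],"rotation":[0,0,-0.117],"hand":1},{"linear":[0.215,0.877,-0.8],"rotation":[0,0,-0.117],"hand":1},{"linear":[0.215,0.877,-0.8],"rotation":[0,0,-0.117],"hand":1},{"linear":[0.215,0.877,-0.8],"rotation":[0,0,-0.117],"hand":1}]'
python3 mid.py 483 59.3 0.5
```

```text
t: 27.2
tool_pos: [460.6, 192.9, -8.8]
tcp_rot: [[0.999, -0.052, 0.001], [-0.052, -0.999, 0.0], [0.001, -0.001, -1.0]]
ft_force: [-0.7, 0.6, 6.9]
gripper_width: 17.7
grasp_force: 30.0
t: 28.03
tool_pos: [485.1, 59.0, 110.8]
tcp_rot: [[1.0, 0.007, -0.0], [0.007, -1.0, 0.0], [-0.0, -0.0, -1.0]]
ft_force: [-0.3, 0.9, -2.8]
gripper_width: 17.7
grasp_force: 30.0
[485.14998381  58.95371605 110.76318615]
[492.4, 61.7, 101.2, 40.0, 0.6, 8.5, 10.3, 12.8]
s max [-40.1  59.9]
-25 77 11.7 [17.7 20.2 22.1]
0 76 12.6 [18.1 19.9 22.3]
25 89 11.6 [17.7 20.1 21.9]
50 730 9.9 [-17.5   2.4  22.2]
held 54.84301736346653 [-8.87690931 -0.35186353  8.36284851]
```

```bash
python3 -m jog '[{"linear":[0.005,-0.013,0.25],"rotation":[0,0,0],"hand":1},{"linear":[0.005,-0.013,0.5],"rotation":[0,0,0],"hand":1},{"linear":[0.005,-0.013,0.7],"rotation":[0,0,0],"hand":1},{"linear":[0.005,-0.013,0.77],"rotation":[0,0,0],"hand":1},{"linear":[0.005,-0.013,0.785],"rotation":[0,0,0],"hand":1},{"linear":[0.005,-0.013,0.795],"rotation":[0,0,0],"hand":1},{"linear":[0.005,-0.013,0.795],"rotation":[0,0,0],"hand":1},{"linear":[0.005,-0.013,0.795],"rotation":[0,0,0],"hand":1}]' | grep -E "pos|force"
python3 -m jog '[{"linear":[0,0,0.01],"rotation":[0,0,0],"hand":1},{"linear":[0,0,0.01],"rotation":[0,0,0],"hand":1},{"linear":[0,0,0.01],"rotation":[0,0,0],"hand":1}]' | grep -E "pos|force"
```

```text
tool_pos: [486.8, 61.9, -7.7]
ft_force: [-0.2, -0.1, -2.4]
grasp_force: 30.0
tool_pos: [487.1, 61.8, -9.1]
ft_force: [-0.2, 0.9, 5.6]
grasp_force: 30.0
```

```bash
python3 -m jog '[{"linear":[0,0,0],"rotation":[0,0,0],"hand":0.5},{"linear":[0,0,0],"rotation":[0,0,0],"hand":0.2},{"linear":[0,0,0],"rotation":[0,0,0],"hand":0},{"linear":[0,0,0],"rotation":[0,0,0],"hand":0},{"linear":[0,0,0],"rotation":[0,0,0],"hand":0},{"linear":[0,0,-0.1],"rotation":[0,0,0],"hand":0},{"linear":[0,0,-0.3],"rotation":[0,0,0],"hand":0},{"linear":[0,0,-0.5],"rotation":[0,0,0],"hand":0},{"linear":[0,0,-0.7],"rotation":[0,0,0],"hand":1},{"linear":[0,0,-0.7],"rotation":[0,0,0],"hand":1},{"linear":[0,0,-0.7],"rotation":[0,0,0],"hand":1},{"linear":[0,0,-0.7],"rotation":[0,0,0],"hand":1}]'
python3 tilt.py 483 61
python3 -m jog '[{"linear":[-0.2,0,0],"rotation":[0,0,0],"hand":1},{"linear":[-0.32,0,0.2],"rotation":[0,0,0],"hand":1},{"linear":[-0.32,0,0.4],"rotation":[0,0,0],"hand":1},{"linear":[-0.32,0,0.5],"rotation":[0,0,0],"hand":1},{"linear":[-0.32,0,0.555],"rotation":[0,0,0],"hand":1},{"linear":[-0.32,0,0.555],"rotation":[0,0,0],"hand":1},{"linear":[-0.32,0,0.555],"rotation":[0,0,0],"hand":1},{"linear":[-0.32,0,0.555],"rotation":[0,0,0],"hand":1}]' | grep -E "pos|force"
python3 -m jog '[{"linear":[0,0,0.008],"rotation":[0,0,0],"hand":1},{"linear":[0,0,0.008],"rotation":[0,0,0],"hand":1},{"linear":[0,0,0.008],"rotation":[0,0,0],"hand":1}]' | grep -E "pos|force"
```

```text
t: 30.0
tool_pos: [485.6, 61.6, 94.1]
tcp_rot: [[1.0, 0.009, -0.001], [0.009, -1.0, -0.0], [-0.001, 0.0, -1.0]]
ft_force: [-0.2, -0.1, -0.4]
gripper_width: 24.5
grasp_force: 0.0
[485.62264823  61.57838768  94.06130219] [-0.2042631  -0.13423491 -0.4307437 ]
[483.3, 61.1, 116.1, 18.0, 0.4, 37.0, 38.2, 39.2] slope x 0.000 y -0.002 z0 38.2
tool_pos: [438.7, 61.2, 12.0]
ft_force: [-0.6, -1.2, 0.6]
grasp_force: 0.0
tool_pos: [438.4, 61.2, 10.7]
ft_force: [0.6, 0.3, -0.9]
grasp_force: 0.0
```

```bash
python3 -m jog '[{"linear":[0,0,0.012],"rotation":[0,0,0],"hand":1},{"linear":[0,0,0.012],"rotation":[0,0,0],"hand":1},{"linear":[0,0,0.012],"rotation":[0,0,0],"hand":1}]' | grep -E "pos|force"
python3 -m jog '[{"linear":[0,0,0.004],"rotation":[0,0,0],"hand":1},{"linear":[0,0,0.004],"rotation":[0,0,0],"hand":1},{"linear":[0,0,0.004],"rotation":[0,0,0],"hand":1}]' | grep -E "pos|force"
```

```text
tool_pos: [438.2, 61.2, 8.5]
ft_force: [-1.2, -0.2, 0.5]
grasp_force: 0.3
tool_pos: [437.9, 61.2, 8.0]
ft_force: [-2.1, 0.4, 5.4]
grasp_force: 2.8
```

```bash
python3 -m jog '[{"linear":[0,0,0.001],"rotation":[0,0,0],"hand":1},{"linear":[0,0,0.001],"rotation":[0,0,0],"hand":1},{"linear":[0,0,0.001],"rotation":[0,0,0],"hand":1},{"linear":[0,0,0.001],"rotation":[0,0,0],"hand":1},{"linear":[0,0,0.001],"rotation":[0,0,0],"hand":1},{"linear":[0,0,0.001],"rotation":[0,0,0],"hand":1},{"linear":[0,0,0.001],"rotation":[0,0,0],"hand":1}]' | grep -E "pos|force"
python3 tilt.py 483 61
python3 -m jog '[{"linear":[0,0,-0.2],"rotation":[0,0,0],"hand":1},{"linear":[0.3,0,-0.2],"rotation":[0,0,0],"hand":1},{"linear":[0.62,0,-0.2],"rotation":[0,0,0],"hand":1},{"linear":[0.62,0,-0.2],"rotation":[0,0,0],"hand":1},{"linear":[0.62,0,-0.1],"rotation":[0,0,0],"hand":1},{"linear":[0.62,0,-0.05],"rotation":[0,0,0],"hand":1},{"linear":[0.62,0,-0.01],"rotation":[0,0,0],"hand":1},{"linear":[0.62,0,-0.01],"rotation":[0,0,0],"hand":1}]'  | grep -E "pos|force"
python3 -m jog '[{"linear":[0,0,0.01],"rotation":[0,0,0],"hand":1},{"linear":[0,0,0.01],"rotation":[0,0,0],"hand":1},{"linear":[0,0,0.01],"rotation":[0,0,0],"hand":1}]' | grep -E "pos|force"
python3 -m jog '[{"linear":[0,0,0.003],"rotation":[0,0,0],"hand":1},{"linear":[0,0,0.003],"rotation":[0,0,0],"hand":1},{"linear":[0,0,0.003],"rotation":[0,0,0],"hand":1}]' | grep -E "pos|force"
```

```text
tool_pos: [437.8, 61.2, 7.9]
ft_force: [-2.8, -0.2, 7.2]
grasp_force: 3.5
[437.84507397  61.18842501   7.91723311] [-2.77251053 -0.16789195  7.21446235]
[485.1, 58.5, 110.5, 29.6, -3.0, 37.3, 40.1, 46.6] slope x 0.046 y 0.000 z0 39.2
tool_pos: [530.6, 62.0, 8.5]
ft_force: [0.1, 0.2, 1.0]
grasp_force: 0.0
tool_pos: [531.0, 62.0, 8.1]
ft_force: [0.2, 0.3, 2.3]
grasp_force: 0.9
tool_pos: [531.4, 62.0, 7.7]
ft_force: [1.1, 0.6, 4.6]
grasp_force: 2.3
```

```bash
python3 -m jog '[{"linear":[0,0,0.002],"rotation":[0,0,0],"hand":1},{"linear":[0,0,0.002],"rotation":[0,0,0],"hand":1},{"linear":[0,0,0.002],"rotation":[0,0,0],"hand":1},{"linear":[0,0,0.002],"rotation":[0,0,0],"hand":1},{"linear":[0,0,0.002],"rotation":[0,0,0],"hand":1},{"linear":[0,0,0.002],"rotation":[0,0,0],"hand":1},{"linear":[0,0,0.002],"rotation":[0,0,0],"hand":1},{"linear":[0,0,0.002],"rotation":[0,0,0],"hand":1}]' | grep -E "pos|force"
python3 - <<'E'
from h import *
im,W=pts("side"); r=rect(W,(483,61),75,24,42); P=r[1]; print(r[0], "side slope",np.polyfit(P[:,0],P[:,2],1)[0])
E
python3 -m jog '[{"linear":[0,0,-0.2],"rotation":[0,0,0],"hand":0},{"linear":[0,0,-0.5],"rotation":[0,0,0],"hand":0},{"linear":[-0.3,0,-0.6],"rotation":[0,0,0],"hand":0},{"linear":[-0.3,0,-0.6],"rotation":[0,0,0],"hand":0},{"linear":[-0.3,0,-0.6],"rotation":[0,0,0],"hand":0},{"linear":[-0.3,0,-0.6],"rotation":[0,0,0],"hand":0},{"linear":[-0.3,0,-0.6],"rotation":[0,0,0],"hand":0},{"linear":[-0.3,0,-0.6],"rotation":[0,0,0],"hand":0}]'
python3 tilt.py 483 61
```

```text
tool_pos: [531.7, 62.0, 7.5]
ft_force: [0.2, 0.5, 6.5]
grasp_force: 3.3
[486.4, 65.2, 117.0, 25.6, 0.7, 25.7, 36.1, 41.0] side slope 0.008640427004949141
t: 34.65
tool_pos: [486.4, 61.6, 96.1]
tcp_rot: [[1.0, 0.009, -0.001], [0.009, -1.0, -0.0], [-0.001, 0.0, -1.0]]
ft_force: [0.1, 0.6, 0.0]
gripper_width: 45.6
grasp_force: 0.0
[486.41214599  61.55548489  96.08323771] [0.12899147 0.63796952 0.02386235]
[484.0, 61.2, 116.0, 18.0, 0.4, 37.0, 38.7, 40.3] slope x -0.022 y -0.001 z0 38.8
```

```bash
python3 -m jog '[{"linear":[0,0,0.25],"rotation":[0,0,0],"hand":0},{"linear":[0,0,0.5],"rotation":[0,0,0],"hand":0},{"linear":[0,0,0.65],"rotation":[0,0,0],"hand":0},{"linear":[0,0,0.71],"rotation":[0,0,0],"hand":0},{"linear":[0,0,0.71],"rotation":[0,0,0],"hand":0},{"linear":[0,0,0.71],"rotation":[0,0,0],"hand":1},{"linear":[0,0,0.71],"rotation":[0,0,0],"hand":1},{"linear":[0,0,0.71],"rotation":[0,0,0],"hand":1},{"linear":[0,0,0.71],"rotation":[0,0,0],"hand":1},{"linear":[0,0,0.71],"rotation":[0,0,0],"hand":1},{"linear":[0,0,0.71],"rotation":[0,0,0],"hand":1},{"linear":[0,0,0.71],"rotation":[0,0,0],"hand":1}]'
python3 -m jog '[{"linear":[0,0,-0.05],"rotation":[0,0,0],"hand":1},{"linear":[0,0,-0.2],"rotation":[0,0,0],"hand":1},{"linear":[0,0,-0.4],"rotation":[0,0,0],"hand":1},{"linear":[0,0,-0.6],"rotation":[0,0,0],"hand":1},{"linear":[-0.1,0.3,-0.8],"rotation":[0,0,-0.1],"hand":1},{"linear":[-0.3,0.6,-0.8],"rotation":[0,0,-0.323],"hand":1},{"linear":[-0.3,0.732,-0.8],"rotation":[0,0,-0.323],"hand":1},{"linear":[-0.3,0.732,-0.8],"rotation":[0,0,-0.323],"hand":1},{"linear":[-0.3,0.732,-0.8],"rotation":[0,0,-0.323],"hand":1},{"linear":[-0.3,0.732,-0.8],"rotation":[0,0,-0.323],"hand":1},{"linear":[-0.3,0.732,-0.8],"rotation":[0,0,-0.323],"hand":1}]'
python3 - <<'E'
from h import *
o=env.get_obs(); p=o["tool_pos"];R=o["tcp_rot"]; print(p)
im,W=pts("wrist"); save(im,"w11")
L=(W-p)@R; m=(abs(L[...,0])<70)&(abs(L[...,1])<25)&(L[...,2]<-40)&(L[...,2]>-60)
q=L[m]; print("held",q[:,0].max(),cv2.minAreaRect(q[q[:,0]>15][:,:2].astype(np.float32)))
E
```

```text
t: 35.7
tool_pos: [486.7, 61.7, -8.8]
tcp_rot: [[1.0, 0.009, 0.001], [0.009, -1.0, 0.0], [0.001, -0.0, -1.0]]
ft_force: [-0.3, 0.1, 7.1]
gripper_width: 17.4
grasp_force: 30.0
t: 36.62
tool_pos: [442.2, -47.7, 110.4]
tcp_rot: [[0.984, 0.178, -0.0], [0.178, -0.984, 0.0], [-0.0, -0.0, -1.0]]
ft_force: [-0.7, 0.3, -2.2]
gripper_width: 17.7
grasp_force: 30.0
[442.21736815 -47.73838525 110.43898415]
held 55.070456659251626 ((35.034263610839844, 0.46785926818847656), (40.06953048706055, 18.098981857299805), 0.015547784976661205)
```

View pics/w11.png

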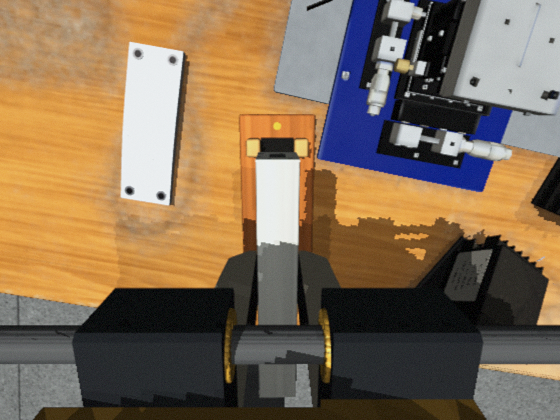

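```bash
python3 -m jog '[{"linear":[0,0.004,0.25],"rotation":[0,0,0],"hand":1},{"linear":[0,0.004,0.5],"rotation":[0,0,0],"hand":1},{"linear":[0,0.004,0.65],"rotation":[0,0,0],"hand":1},{"linear":[0,0.004,0.7],"rotation":[0,0,0],"hand":1},{"linear":[0,0.004,0.75],"rotation":[0,0,0],"hand":1},{"linear":[0,0.004,0.78],"rotation":[0,0,0],"hand":1},{"linear":[0,0.004,0.8],"rotation":[0,0,0],"hand":1},{"linear":[0,0.004,0.81],"rotation":[0,0,0],"hand":1},{"linear":[0,0.004,0.81],"rotation":[0,0,0],"hand":1}]' | grep -E "pos|force"
python3 -m jog '[{"linear":[0,0,0.007],"rotation":[0,0,0],"hand":1},{"linear":[0,0,0.007],"rotation":[0,0,0],"hand":1},{"linear":[0,0,0.007],"rotation":[0,0,0],"hand":1}]' | grep -E "pos|force"
```

```text
tool_pos: [442.6, -49.2, -10.5]
ft_force: [-0.1, 0.6, -2.0]
grasp_force: 30.0
tool_pos: [442.4, -49.3, -11.7]
ft_force: [-0.4, -0.1, -2.0]
grasp_force: 30.0
```

```bash
python3 -m jog '[{"linear":[0,0,0.007],"rotation":[0,0,0],"hand":1},{"linear":[0,0,0.007],"rotation":[0,0,0],"hand":1},{"linear":[0,0,0.007],"rotation":[0,0,0],"hand":0.5},{"linear":[0,0,0.007],"rotation":[0,0,0],"hand":0.2},{"linear":[0,0,0.007],"rotation":[0,0,0],"hand":0},{"linear":[0,0,0.007],"rotation":[0,0,0],"hand":0},{"linear":[0,0,0.007],"rotation":[0,0,0],"hand":0},{"linear":[0,0,-0.1],"rotation":[0,0,0],"hand":0},{"linear":[0,0,-0.3],"rotation":[0,0,0],"hand":0},{"linear":[0,0,-0.6],"rotation":[0,0,0],"hand":0},{"linear":[0,0,-1],"rotation":[0,0,0.323],"hand":0},{"linear":[0,0,-1],"rotation":[0,0,0.323],"hand":0}]'
python3 tilt.py 439 -50
python3 - <<'E'
from h import *
im,W=pts("wrist"); save(im,"w12")
E
```

```text
t: 38.67
tool_pos: [443.4, -49.4, 142.0]
tcp_rot: [[1.0, 0.002, 0.004], [0.002, -1.0, -0.001], [0.004, 0.001, -1.0]]
ft_force: [-0.1, -0.3, -0.5]
gripper_width: 46.6
grasp_force: 0.0
[443.35543807 -49.42120756 142.00804411] [-0.05960927 -0.31979019 -0.50003006]
[441.3, -50.6, 116.5, 18.1, 10.1, 36.1, 37.3, 38.5] slope x 0.005 y -0.004 z0 37.3
```

```bash
python3 -m jog '[{"linear":[0.267,-0.733,0],"rotation":[0,0,0],"hand":-0.3},{"linear":[0.267,-0.733,0],"rotation":[0,0,0],"hand":-0.3},{"linear":[0.267,-0.733,0],"rotation":[0,0,0],"hand":-0.3},{"linear":[0.267,-0.733,0],"rotation":[0,0,0],"hand":-0.3},{"linear":[0.267,-0.733,0],"rotation":[0,0,0],"hand":-0.3},{"linear":[0.267,-0.733,0],"rotation":[0,0,0],"hand":-0.3}]'
python3 mid.py 483.5 61 0.5
python3 - <<'E'
from h import *
im,W=pts("wrist")
r=rect(W,(457,192),90,3,20,im.min(-1)>110); print("M",r and r[0])
E
```

```text
t: 39.27
tool_pos: [480.5, 60.8, 136.9]
tcp_rot: [[1.0, 0.01, -0.002], [0.01, -1.0, -0.0], [-0.002, 0.0, -1.0]]
ft_force: [-0.6, 0.7, -0.1]
gripper_width: 60.3
grasp_force: 0.0
[480.48457625  60.79555527 136.93125518]
[482.7, 60.9, 121.3, 41.1, 1.2, 9.3, 11.7, 13.6]
s max [-60.2  59.1]
-50 399 10.2 [-19.7  -0.1  18.6]
-25 544 12.1 [-20.1  -0.1  19. ]
0 594 12.9 [-20.6  -1.1  18.6]
25 635 12.1 [-20.3  -1.1  19. ]
50 637 10.3 [-20.   -1.1  18.7]
M [455.2, 244.4, 120.9, 41.4, -2.3, 9.3, 11.7, 13.5]Traceback (most recent call last):
  File "mid.py", line 11, in <module>
    q=L[m]; k=q[:,0]>30; print("held",q[:,0].max() if len(q) else None,np.percentile(q[k][:,1],[2,50,98]))
                                                                       ~~~~~~~~~~~~~^^^^^^^^^^^^^^^^^^^^^
    return _quantile_unchecked(
        a, q, axis, out, overwrite_input, method, keepdims, weights)
    return _ureduce(a,
                    func=_quantile_ureduce_func,
    ...<5 lines>...
                    overwrite_input=overwrite_input,
                    method=method)
    r = func(a, **kwargs)
    result = _quantile(arr,
                       quantiles=q,
    ...<2 lines>...
                       out=out,
                       weights=wgt)
    slices_having_nans = np.isnan(arr[-1, ...])
                                  ~~~^^^^^^^^^
IndexError: index -1 is out of bounds for axis 0 with size 0
```

```bash
python3 -m jog '[{"linear":[0.01,0,0.25],"rotation":[0,0,-0.02],"hand":-0.3},{"linear":[0.01,0,0.5],"rotation":[0,0,-0.02],"hand":-0.3},{"linear":[0.01,0,0.75],"rotation":[0,0,-0.02],"hand":-0.3},{"linear":[0.01,0,0.95],"rotation":[0,0,-0.02],"hand":-0.3},{"linear":[0.01,0,0.95],"rotation":[0,0,-0.02],"hand":-0.3},{"linear":[0.01,0,0.95],"rotation":[0,0,-0.02],"hand":-0.3}]'
```

```text
t: 39.87
tool_pos: [481.9, 60.3, -4.9]
tcp_rot: [[1.0, 0.018, -0.003], [0.018, -1.0, -0.0], [-0.003, 0.0, -1.0]]
ft_force: [0.8, -0.2, 0.4]
gripper_width: 60.3
grasp_force: 0.0
```

```bash
python3 -m jog '[{"linear":[0,0,0.07],"rotation":[0,0,0],"hand":-0.3},{"linear":[0,0,0.11],"rotation":[0,0,0],"hand":-0.3},{"linear":[0,0,0.135],"rotation":[0,0,0],"hand":-0.3},{"linear":[0,0,0.135],"rotation":[0,0,0],"hand":-0.3},{"linear":[0,0,0.135],"rotation":[0,0,0],"hand":-0.3}]' | grep -E "pos|force"
python3 -m jog '[{"linear":[0,0,0],"rotation":[0,0,0],"hand":1},{"linear":[0,0,0],"rotation":[0,0,0],"hand":1},{"linear":[0,0,0],"rotation":[0,0,0],"hand":1},{"linear":[0,0,0],"rotation":[0,0,0],"hand":1},{"linear":[0,0,0],"rotation":[0,0,0],"hand":1},{"linear":[0,0,0],"rotation":[0,0,0],"hand":1},{"linear":[0,0,-0.1],"rotation":[0,0,0],"hand":1},{"linear":[0,0,-0.3],"rotation":[0,0,0],"hand":1},{"linear":[0,0,-0.6],"rotation":[0,0,0],"hand":1},{"linear":[0,0,-0.9],"rotation":[0,0,0],"hand":1},{"linear":[0,0,-0.9],"rotation":[0,0,0],"hand":1}]'
```

```text
tool_pos: [483.0, 61.2, -24.4]
ft_force: [0.3, -0.5, 0.3]
grasp_force: 0.0
t: 41.2
tool_pos: [485.5, 61.3, 116.0]
tcp_rot: [[1.0, 0.019, 0.008], [0.019, -1.0, 0.0], [0.008, -0.0, -1.0]]
ft_force: [1.0, -0.6, 0.2]
gripper_width: 39.8
grasp_force: 30.0
```

```bash
for i in 1 2; do python3 -m jog '[{"linear":[0.052,-0.843,0],"rotation":[0,0,0],"hand":1},{"linear":[0.052,-0.843,0],"rotation":[0,0,0],"hand":1},{"linear":[0.052,-0.843,0],"rotation":[0,0,0],"hand":1},{"linear":[0.052,-0.843,0],"rotation":[0,0,0],"hand":1}]' >/dev/null; done
python3 -m jog '[{"linear":[0.052,-0.843,0],"rotation":[0,0,0],"hand":1},{"linear":[0.052,-0.843,0],"rotation":[0,0,0],"hand":1},{"linear":[0.052,-0.843,0],"rotation":[0,0,0],"hand":1},{"linear":[0.052,-0.843,0],"rotation":[0,0,0],"hand":1},{"linear":[0.052,-0.843,0],"rotation":[0,0,0],"hand":1},{"linear":[0.052,-0.843,0],"rotation":[0,0,0],"hand":1}]'
python3 - <<'E'
from h import *
o=env.get_obs(); p=o["tool_pos"];R=o["tcp_rot"]; print(p)
im,W=pts("wrist"); save(im,"w13")
z=W[...,2]; 
m=(z>13)&(z<24)&(np.hypot(W[...,0]-500,W[...,1]-440)<110); P=W[m]; print(len(P),P[:,:2].min(0),P[:,:2].max(0), cv2.minAreaRect(P[:,:2].astype(np.float32)))
L=(W-p)@R; m=(abs(L[...,0])<80)&(abs(L[...,1])<25)&(L[...,2]<-20)&(L[...,2]>-45)
q=L[m]; print("held",q[:,0].max(),cv2.minAreaRect(q[q[:,0]>15][:,:2].astype(np.float32)),np.median(q[q[:,0]>15][:,2]))
E
```

```text
t: 42.37
tool_pos: [498.5, 439.8, 109.1]
tcp_rot: [[1.0, 0.02, -0.001], [0.02, -1.0, -0.001], [-0.001, 0.001, -1.0]]
ft_force: [0.1, -0.7, -1.4]
gripper_width: 39.3
grasp_force: 30.0
[498.46050462 439.82469628 109.1241548 ]
2203 [414.2665663  331.31782144] [584.70396868 491.10064609] ((499.88214111328125, 410.5654602050781), (169.58045959472656, 157.78488159179688), 1.21573805809021)
held 60.76489695488492 ((37.73337173461914, 1.3342037200927734), (45.74678039550781, 40.180606842041016), 0.49902766942977905) -35.751536900396005
```

View pics/w13.png

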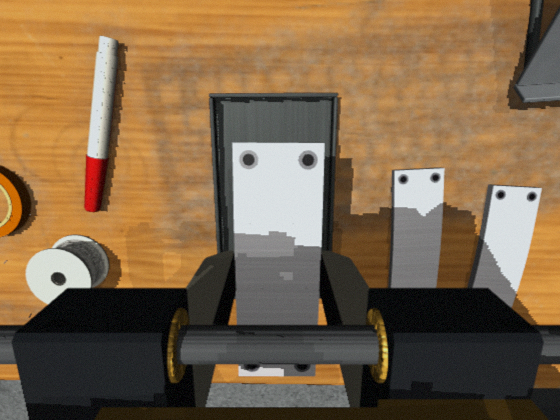

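```bash
python3 -m jog '[{"linear":[0.005,-0.013,0.25],"rotation":[0,0,0],"hand":1},{"linear":[0.005,-0.013,0.5],"rotation":[0,0,0],"hand":1},{"linear":[0.005,-0.013,0.7],"rotation":[0,0,0],"hand":1},{"linear":[0.005,-0.013,0.8],"rotation":[0,0,0],"hand":1},{"linear":[0.005,-0.013,0.84],"rotation":[0,0,0],"hand":1},{"linear":[0.005,-0.013,0.855],"rotation":[0,0,0],"hand":1},{"linear":[0.005,-0.013,0.86],"rotation":[0,0,0],"hand":1},{"linear":[0.005,-0.013,0.86],"rotation":[0,0,0],"hand":1}]'
python3 -m jog '[{"linear":[0,0,0],"rotation":[0,0,0],"hand":0.05},{"linear":[0,0,0],"rotation":[0,0,0],"hand":-0.01},{"linear":[0,0,0],"rotation":[0,0,0],"hand":-0.01},{"linear":[0,0,0],"rotation":[0,0,0],"hand":-0.01},{"linear":[0,0,-0.03],"rotation":[0,0,0],"hand":-0.01},{"linear":[0,0,-0.2],"rotation":[0,0,0],"hand":-0.01},{"linear":[0,0,-0.5],"rotation":[0,0,0],"hand":-0.3},{"linear":[0,0,-0.8],"rotation":[0,0,0],"hand":-0.3},{"linear":[0,0,-0.9],"rotation":[0,0,0],"hand":-0.3},{"linear":[0,0,-0.9],"rotation":[0,0,0],"hand":-0.3}]'
python3 - <<'E'
from h import *
im,W=pts("wrist"); save(im,"w14")
print("R",rect(W,(500,440),80,2,22,im.min(-1)>90)[0])
r=rect(W,(467,321),90,3,20,im.min(-1)>90); print("L",r[0])
E
```

```text
t: 43.08
tool_pos: [500.5, 443.3, -17.0]
tcp_rot: [[1.0, 0.019, 0.002], [0.019, -1.0, 0.002], [0.002, -0.002, -1.0]]
ft_force: [0.3, -0.6, -0.8]
gripper_width: 39.5
grasp_force: 30.0
t: 43.92
tool_pos: [501.7, 444.6, 122.7]
tcp_rot: [[1.0, 0.019, 0.007], [0.019, -1.0, 0.006], [0.007, -0.006, -1.0]]
ft_force: [-0.4, 0.2, -0.4]
gripper_width: 60.2
grasp_force: 0.0
R [498.8, 442.1, 121.4, 41.7, 0.1, 8.8, 11.2, 13.0]
L [466.5, 319.1, 120.3, 41.2, 4.0, 6.2, 8.7, 10.4]
```

```bash
python3 -m jog '[{"linear":[-0.242,0.813,0],"rotation":[0,0,-0.097],"hand":-0.3},{"linear":[-0.242,0.813,0],"rotation":[0,0,-0.097],"hand":-0.3},{"linear":[-0.242,0.813,0],"rotation":[0,0,-0.097],"hand":-0.3},{"linear":[-0.242,0.813,0],"rotation":[0,0,-0.097],"hand":-0.3},{"linear":[-0.242,0.813,0],"rotation":[0,0,-0.097],"hand":-0.3},{"linear":[-0.242,0.813,0],"rotation":[0,0,-0.097],"hand":-0.3}]'
cat > pl.py <<'E'
from h import *; import sys
x,y=map(float,sys.argv[1:3]); o=env.get_obs(); p=o["tool_pos"];R=np.asarray(o["tcp_rot"]); print(p)
im,W=pts("wrist"); r=rect(W,(x,y),90,3,20,im.min(-1)>80)[0]; print(r)
print("tool delta",(np.array([r[0],r[1],0])-p)@R, "tool yaw",np.degrees(np.arctan2(R[1,0],R[0,0])))
E
python3 pl.py 467 320
```

```text
t: 44.47
tool_pos: [465.8, 320.5, 115.9]
tcp_rot: [[0.998, 0.07, -0.0], [0.07, -0.998, 0.0], [-0.0, -0.0, -1.0]]
ft_force: [-0.4, 0.3, 0.3]
gripper_width: 60.8
grasp_force: 0.0
[465.78143611 320.4687221  115.85683306]
[467.3, 321.3, 120.3, 40.5, 3.8, 9.1, 11.5, 13.3]
tool delta [  1.59756966  -0.71591716 115.85654086] tool yaw 3.98734671727426
```

```bash
python3 -m jog '[{"linear":[0.01,-0.005,0.25],"rotation":[0,0,0],"hand":-0.3},{"linear":[0.01,-0.005,0.5],"rotation":[0,0,0],"hand":-0.3},{"linear":[0.01,-0.005,0.75],"rotation":[0,0,0],"hand":-0.3},{"linear":[0.01,-0.005,0.88],"rotation":[0,0,0],"hand":-0.3},{"linear":[0.01,-0.005,0.92],"rotation":[0,0,0],"hand":-0.3},{"linear":[0.01,-0.005,0.935],"rotation":[0,0,0],"hand":-0.3},{"linear":[0.01,-0.005,0.935],"rotation":[0,0,0],"hand":-0.3},{"linear":[0.01,-0.005,0.935],"rotation":[0,0,0],"hand":-0.3}]' | grep -E "pos|force"
python3 -m jog '[{"linear":[0,0,0],"rotation":[0,0,0],"hand":1},{"linear":[0,0,0],"rotation":[0,0,0],"hand":1},{"linear":[0,0,0],"rotation":[0,0,0],"hand":1},{"linear":[0,0,0],"rotation":[0,0,0],"hand":1},{"linear":[0,0,0],"rotation":[0,0,0],"hand":1},{"linear":[0,0,0],"rotation":[0,0,0],"hand":1},{"linear":[0,0,-0.1],"rotation":[0,0,0],"hand":1},{"linear":[0,0,-0.3],"rotation":[0,0,0],"hand":1},{"linear":[0,0,-0.6],"rotation":[0,0,0],"hand":1},{"linear":[0,0,-0.9],"rotation":[0,0,0],"hand":1},{"linear":[0,0,-0.9],"rotation":[0,0,0],"hand":1},{"linear":[0,0,-0.9],"rotation":[0,0,0],"hand":1}]'
```

```text
tool_pos: [468.0, 322.0, -22.7]
ft_force: [-0.7, -0.2, 0.3]
grasp_force: 0.0
t: 46.18
tool_pos: [468.4, 321.8, 113.7]
tcp_rot: [[0.998, 0.07, 0.005], [0.07, -0.998, 0.003], [0.005, -0.002, -1.0]]
ft_force: [0.4, 0.1, -2.0]
gripper_width: 39.3
grasp_force: 30.0
```

```bash
python3 -m jog '[{"linear":[0.265,-0.788,0],"rotation":[0,0,0.1],"hand":1},{"linear":[0.265,-0.788,0],"rotation":[0,0,0.1],"hand":1},{"linear":[0.265,-0.788,0],"rotation":[0,0,0.1],"hand":1},{"linear":[0.265,-0.788,0],"rotation":[0,0,0.1],"hand":1},{"linear":[0.265,-0.788,0],"rotation":[0,0,0.1],"hand":1},{"linear":[0.265,-0.788,0],"rotation":[0,0,0.1],"hand":1},{"linear":[0.265,-0.788,0],"rotation":[0,0,0.1],"hand":1}]' | grep -E "pos"
python3 -m jog '[{"linear":[0,0,0.25],"rotation":[0,0,0],"hand":1},{"linear":[0,0,0.5],"rotation":[0,0,0],"hand":1},{"linear":[0,0,0.7],"rotation":[0,0,0],"hand":1},{"linear":[0,0,0.75],"rotation":[0,0,0],"hand":1},{"linear":[0,0,0.78],"rotation":[0,0,0],"hand":1},{"linear":[0,0,0.8],"rotation":[0,0,0],"hand":1},{"linear":[0,0,0.8],"rotation":[0,0,0],"hand":1},{"linear":[0,0,0.8],"rotation":[0,0,0],"hand":1}]'
```

```text
tool_pos: [497.9, 440.4, 109.8]
t: 47.43
tool_pos: [499.3, 442.3, -7.2]
tcp_rot: [[1.0, 0.018, 0.002], [0.018, -1.0, 0.002], [0.002, -0.002, -1.0]]
ft_force: [-0.0, 0.1, -0.5]
gripper_width: 39.6
grasp_force: 30.0
```

```bash
for i in 1 2 ; do python3 -m jog '[{"linear":[0,0,0.012],"rotation":[0,0,0],"hand":1},{"linear":[0,0,0.012],"rotation":[0,0,0],"hand":1},{"linear":[0,0,0.012],"rotation":[0,0,0],"hand":1}]' | grep -E "pos|force"; done
```

```text
tool_pos: [498.6, 441.9, -10.3]
ft_force: [0.5, -0.8, -1.7]
grasp_force: 30.0
tool_pos: [498.7, 442.0, -12.4]
ft_force: [0.5, 0.4, 1.8]
grasp_force: 30.0
```

Contact; release and go to the middle plate.

```bash
python3 -m jog '[{"linear":[0,0,0],"rotation":[0,0,0],"hand":0.05},{"linear":[0,0,0],"rotation":[0,0,0],"hand":-0.01},{"linear":[0,0,0],"rotation":[0,0,0],"hand":-0.01},{"linear":[0,0,0],"rotation":[0,0,0],"hand":-0.01},{"linear":[0,0,-0.03],"rotation":[0,0,0],"hand":-0.01},{"linear":[0,0,-0.2],"rotation":[0,0,0],"hand":-0.01},{"linear":[0,0,-0.5],"rotation":[0,0,0],"hand":-0.3},{"linear":[0,0,-0.8],"rotation":[0,0,0],"hand":-0.3},{"linear":[0,0,-0.85],"rotation":[0,0,0],"hand":-0.3},{"linear":[0,0,-0.85],"rotation":[0,0,0],"hand":-0.3},{"linear":[0,0,-0.85],"rotation":[0,0,0],"hand":-0.3}]'
python3 - <<'E'
from h import *
im,W=pts("wrist"); save(im,"w15")
print(rect(W,(500,440),80,12,32,im.min(-1)>90)[0])
r=rect(W,(455,244),90,3,20,im.min(-1)>90); print("M",r and r[0])
E
```

```text
t: 48.85
tool_pos: [498.5, 441.9, 115.6]
tcp_rot: [[1.0, 0.018, 0.001], [0.018, -1.0, 0.001], [0.001, -0.001, -1.0]]
ft_force: [0.9, -0.3, -0.9]
gripper_width: 60.2
grasp_force: 0.0
[498.2, 441.2, 121.1, 41.2, 0.4, 18.5, 21.0, 22.8]
M [467.1, 243.2, 94.7, 41.9, -2.1, 8.0, 10.6, 12.2]
```

```bash
python3 -m jog '[{"linear":[-0.156,0.656,0],"rotation":[0,0,0],"hand":-0.3},{"linear":[-0.156,0.656,0],"rotation":[0,0,0],"hand":-0.3},{"linear":[-0.156,0.656,0],"rotation":[0,0,0],"hand":-0.3}]' >/dev/null
python3 -m jog '[{"linear":[-0.156,0.656,0],"rotation":[0,0,0.11],"hand":-0.3},{"linear":[-0.156,0.656,0],"rotation":[0,0,0.11],"hand":-0.3},{"linear":[-0.156,0.656,0],"rotation":[0,0,0.11],"hand":-0.3},{"linear":[-0.156,0.656,0],"rotation":[0,0,0.11],"hand":-0.3},{"linear":[-0.156,0.656,0],"rotation":[0,0,0.11],"hand":-0.3},{"linear":[-0.156,0.656,0],"rotation":[0,0,0.11],"hand":-0.3}]' | grep pos
python3 pl.py 455 244
```

```text
tool_pos: [455.0, 244.6, 114.1]
[455.02815584 244.61904013 114.1022574 ]
[454.8, 244.9, 120.7, 40.0, -2.2, 9.2, 11.5, 13.3]
tool delta [ -0.121952    -0.3031853  114.10236345] tool yaw -2.282879664184981
```

```bash
python3 -m jog '[{"linear":[0,0,0.25],"rotation":[0,0,0],"hand":-0.3},{"linear":[0,0,0.5],"rotation":[0,0,0],"hand":-0.3},{"linear":[0,0,0.75],"rotation":[0,0,0],"hand":-0.3},{"linear":[0,0,0.87],"rotation":[0,0,0],"hand":-0.3},{"linear":[0,0,0.91],"rotation":[0,0,0],"hand":-0.3},{"linear":[0,0,0.925],"rotation":[0,0,0],"hand":-0.3},{"linear":[0,0,0.925],"rotation":[0,0,0],"hand":-0.3},{"linear":[0,0,0.925],"rotation":[0,0,0],"hand":-0.3}]' | grep -E "pos|force"
python3 -m jog '[{"linear":[0,0,0],"rotation":[0,0,0],"hand":1},{"linear":[0,0,0],"rotation":[0,0,0],"hand":1},{"linear":[0,0,0],"rotation":[0,0,0],"hand":1},{"linear":[0,0,0],"rotation":[0,0,0],"hand":1},{"linear":[0,0,0],"rotation":[0,0,0],"hand":1},{"linear":[0,0,0],"rotation":[0,0,0],"hand":1},{"linear":[0,0,-0.1],"rotation":[0,0,0],"hand":1},{"linear":[0,0,-0.3],"rotation":[0,0,0],"hand":1},{"linear":[0,0,-0.6],"rotation":[0,0,0],"hand":1},{"linear":[0,0,-0.9],"rotation":[0,0,0],"hand":1},{"linear":[0,0,-0.9],"rotation":[0,0,0],"hand":1},{"linear":[0,0,-0.9],"rotation":[0,0,0],"hand":1}]'
```

```text
tool_pos: [456.0, 244.8, -22.8]
ft_force: [-0.1, -0.0, -0.3]
grasp_force: 0.0
t: 51.37
tool_pos: [456.5, 244.7, 113.6]
tcp_rot: [[0.999, -0.04, 0.005], [-0.04, -0.999, 0.002], [0.005, -0.002, -1.0]]
ft_force: [0.6, 0.4, -1.8]
gripper_width: 39.3
grasp_force: 30.0
```

```bash
python3 -m jog '[{"linear":[0.115,-0.661,0],"rotation":[0,0,0],"hand":1},{"linear":[0.115,-0.661,0],"rotation":[0,0,0],"hand":1},{"linear":[0.115,-0.661,0],"rotation":[0,0,0],"hand":1}]' >/dev/null
python3 -m jog '[{"linear":[0.115,-0.661,0],"rotation":[0,0,-0.1],"hand":1},{"linear":[0.115,-0.661,0],"rotation":[0,0,-0.1],"hand":1},{"linear":[0.115,-0.661,0],"rotation":[0,0,-0.1],"hand":1},{"linear":[0.115,-0.661,0],"rotation":[0,0,-0.1],"hand":1},{"linear":[0.115,-0.661,0],"rotation":[0,0,-0.1],"hand":1},{"linear":[0.115,-0.661,0],"rotation":[0,0,-0.1],"hand":1},{"linear":[0.115,-0.661,0],"rotation":[0,0,-0.1],"hand":1}]' | grep pos
python3 -m jog '[{"linear":[0,0,0.25],"rotation":[0,0,0],"hand":1},{"linear":[0,0,0.5],"rotation":[0,0,0],"hand":1},{"linear":[0,0,0.65],"rotation":[0,0,0],"hand":1},{"linear":[0,0,0.7],"rotation":[0,0,0],"hand":1},{"linear":[0,0,0.72],"rotation":[0,0,0],"hand":1},{"linear":[0,0,0.735],"rotation":[0,0,0],"hand":1},{"linear":[0,0,0.735],"rotation":[0,0,0],"hand":1},{"linear":[0,0,0.735],"rotation":[0,0,0],"hand":1}]'
python3 -m jog '[{"linear":[0,0,0.012],"rotation":[0,0,0],"hand":1},{"linear":[0,0,0.012],"rotation":[0,0,0],"hand":1},{"linear":[0,0,0.012],"rotation":[0,0,0],"hand":1}]' | grep -E "pos|force"
```

```text
tool_pos: [497.2, 439.7, 110.2]
t: 52.87
tool_pos: [498.3, 441.4, 2.6]
tcp_rot: [[1.0, 0.012, 0.002], [0.012, -1.0, 0.002], [0.002, -0.002, -1.0]]
ft_force: [-0.6, -0.3, -1.7]
gripper_width: 39.5
grasp_force: 30.0
tool_pos: [497.6, 441.1, -0.5]
ft_force: [0.1, -1.0, -1.3]
grasp_force: 30.0
```

```bash
for i in 1 2; do python3 -m jog '[{"linear":[0,0,0.01],"rotation":[0,0,0],"hand":1},{"linear":[0,0,0.01],"rotation":[0,0,0],"hand":1},{"linear":[0,0,0.01],"rotation":[0,0,0],"hand":1}]' | grep -E "pos|force"; done
```

```text
tool_pos: [497.4, 440.9, -2.6]
ft_force: [-0.8, -0.0, -0.9]
grasp_force: 30.0
tool_pos: [497.5, 441.0, -4.0]
ft_force: [-0.4, 0.1, -0.8]
grasp_force: 30.0
```

```bash
python3 -m jog '[{"linear":[0,0,0.006],"rotation":[0,0,0],"hand":1},{"linear":[0,0,0.006],"rotation":[0,0,0],"hand":1},{"linear":[0,0,0.006],"rotation":[0,0,0],"hand":1}]' | grep -E "pos|force"
python3 -m jog '[{"linear":[0,0,0],"rotation":[0,0,0],"hand":0.05},{"linear":[0,0,0],"rotation":[0,0,0],"hand":-0.01},{"linear":[0,0,0],"rotation":[0,0,0],"hand":-0.01},{"linear":[0,0,0],"rotation":[0,0,0],"hand":-0.01},{"linear":[0,0,-0.03],"rotation":[0,0,0],"hand":-0.01},{"linear":[0,0,-0.2],"rotation":[0,0,0],"hand":-0.01},{"linear":[0,0,-0.5],"rotation":[0,0,0],"hand":-0.3},{"linear":[0,0,-0.8],"rotation":[0,0,0],"hand":-0.3},{"linear":[0,0,-1],"rotation":[0,0,0],"hand":-0.3},{"linear":[0,0,-1],"rotation":[0,0,0],"hand":-0.3},{"linear":[0,0,-1],"rotation":[0,0,0],"hand":-0.3}]'
python3 - <<'E'
from h import *
im,W=pts("wrist"); save(im,"w16")
r=rect(W,(500,440),80,20,42,im.min(-1)>90); print(r[0]); P=r[1]
A=np.c_[P[:,:2]-[498,441],np.ones(len(P))]; print(np.linalg.lstsq(A,P[:,2],rcond=None)[0])
im,W=pts("scene"); r=rect(W,(440,-50),75,26,45); print("edge",r and r[0])
save(cv2.resize(im[150:350,120:360],(720,600)),"fin")
E
```

```text
tool_pos: [497.6, 441.0, -4.2]
ft_force: [-2.7, -1.4, 5.6]
grasp_force: 30.0
t: 54.78
tool_pos: [498.3, 441.6, 147.7]
tcp_rot: [[1.0, 0.013, 0.004], [0.013, -1.0, 0.003], [0.004, -0.003, -1.0]]
ft_force: [1.2, 0.8, -0.5]
gripper_width: 60.2
grasp_force: 0.0
[495.4, 439.6, 120.6, 40.9, 0.5, 25.9, 28.3, 30.2]
[-4.28282216e-04 -8.50474811e-03  2.81420116e+01]
edge [439.2, -46.4, 120.2, 26.1, 8.9, 27.2, 32.1, 36.2]
```

View pics/w16.png

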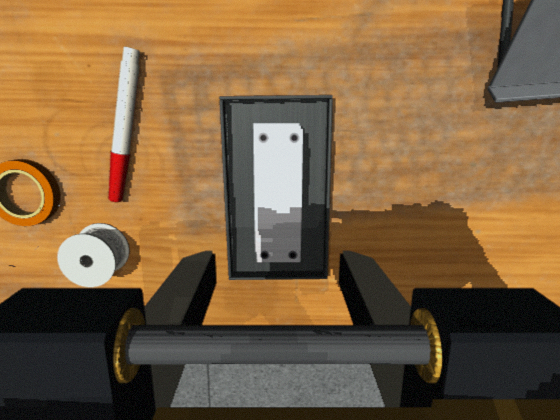

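View pics/fin.png

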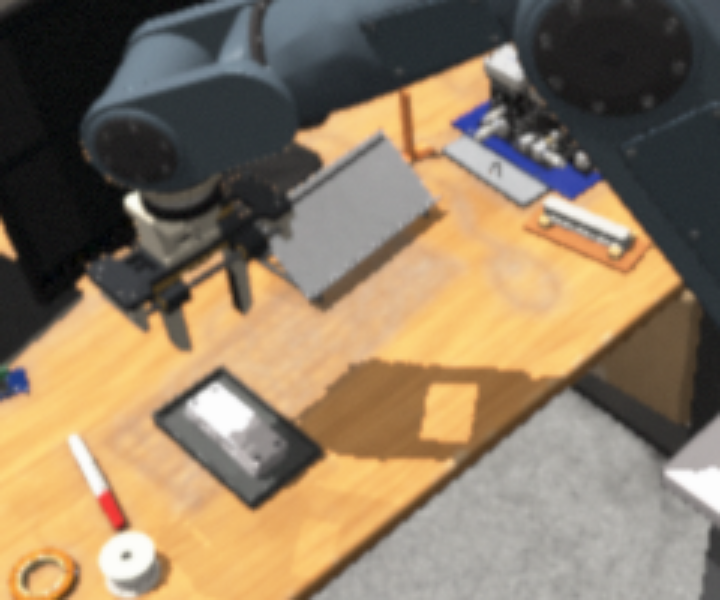

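The wrist view shows the plate stack lying level in the tray (cols 253-303, rows 123-263), with the pen and reel untouched. The scene view shows the straightedge standing between the prongs of its rest.

```bash
python3 -c "
from bench import env
print(env.job_done())"
```

```text
the job is handed in; nothing more can be done
None
```

I handed the job in at about 55 s: all three plates rocked under the straightedge, so they lie stacked and level in the steel tray, the straightedge is back in its rest, the rack is empty, and the reel and pen were not touched; I don't have the verdict, and because the fingers really end about 29 mm short of the reported tool point I judged every height, including the press height, from the real fingertips.

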